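# Shut the tube shaker's guard and bring up its speed

### The arm

A 7-joint arm with a two-finger parallel gripper is mounted at the origin on the work surface. World frame = base frame: x ahead of the robot, y to its left, z up, the work surface at z = 0. Lengths are in m, angles in rad, forces in N, time in s.
With the tool pointing down it reaches from about 0.4 to 0.85 m from the base axis. Payload 4.5 kg.
Tool frame: the origin (TCP) lies on the centre line of the jaws, within the pads' length; the fingertips stand 14 mm ahead of it and the grasp point (between the pads) lies 5 mm behind it; y points along the fingers, z is the direction in which the jaws open and shut, and the axes are right-handed (so a half turn about y gives the same grasp; the last joint's range is limited). The gripper opens to 88 mm and grips with 3 to 60 N. Pads are 18 mm wide; open, the fingers measure 123 mm over their backs; the gripper's body (75 mm by 187 mm) begins 45 mm behind the grasp point.
Start: joints at [-1.123, 0.689, -0.195, 1.565, 0.157, 0.902, -0.215], TCP at [0.251, 0.572, 0.253] pointing down, gripper open.
Joint ranges: [-3.01, 3.01], [-0.46, 2.08], [-1.47, 1.51], [0.13, 2.56], [-1, 4.14], [0.04, 2.09], [-2.66, 2.66]. Speed limits (rad/s): [2.57, 2.57, 3.14, 3.14, 3.14, 3.14, 3.14].

### API

Orientations are given as a unit quaternion [x, y, z, w].
In Python, from plant import get_state, imaging, job gives the robot as it stands.
- The arm moves only by the tool send_rows, never from a script. Its argument "motion" is a list that holds one entry, the list of rows, each a list of 7 numbers: the turn, a rotation vector about the tool's x, y, z scaled (see below), then the shift along the tool's x, y, z scaled (see below), then the gripper's target within -1 to 1 (shut at 1, half-way at 0, fully open at -1). In form: [[[rx, ry, rz, tx, ty, tz, gripper], ...]]. A call has exactly 5 rows; each row shifts and turns the commanded pose from where the row before left it, along the tool's axes as they then stand; what a row does not reach is not made up. The controller multiplies each number of a shift by 0.02 m and each number of a turn by 0.08 rad. A row lasts 1/12 s, in which the tool goes at most 41.7 mm and 7.16 degrees, less where a joint would pass 70% of its speed; a pose out of reach is approached as far as the arm can. A call with a number of a shift or a turn outside -1 to 1 is refused whole. A call with a gripper value outside its range is refused whole. The fingers move at their own pace and stop on an object; "force" is the grip in N (left out, the last holds). Time passes only in rows, so rows that do not move let the fingers close, or fill a call up. It gives the time, the measured TCP pose, the force and the opening at its end, in the units of the state.
- get_state(): the state, without advancing time (a new reading comes with each control period).
- imaging.snapshot(name): name is "side" or "top" or "wrist"; returns a dict with "img" (420x560x3 uint8, red, green, blue), "camera_matrix" (3x3 intrinsics, pixels), "dist_coeffs" ([k1, k2, p1, p2, k3] as OpenCV has them; the pictures are not rectified), "R" (3x3) and "t" (3): a world point X has camera coordinates R X + t; the wrist camera has in their place "hand_eye" (4x4, takes a point from camera to tool coordinates, whose origin is the TCP and whose axes are the tool frame's). Camera axes: x right, y down, z forward; pixel columns grow to the right and rows downward; lengths in m; the calibration is good to about 2 mm. A picture is of the moment at which its call begins: read the wrist's pose just before it. There is no depth.
- job.finish_job(): hands the job in, once; it reports no verdict.
The state is a dict: "clock": time; "q": joint angles; "qd": joint speeds; "joint_torque": joint torques, N m; "tool_pos": TCP position; "eef_rot": TCP orientation; "contact_force": force on the tool from outside, world axes, zero at the start; "moment": the same for the moment, N m; "opening": opening from 0.0 (shut) to 1.0 (fully open).
Only numpy, scipy, OpenCV 4.12 (cv2) and the standard library are available. Lean on these libraries where they do the work, as an engineer would, in place of code of your own. Each camera call takes 0.05 s, during which the arm holds its last target.

### The job

Get the tube shaker running: push its clear sliding guard shut, without slamming or forcing it, until the latch on the strike post snaps and keeps it shut by itself. Then turn the small black inner knob up, clockwise, until its white line points at the green mark, without turning the blue ring around it and without disturbing the things that stand beside the machine.

Things in the scene. Friction and masses are not known exactly. Their poses are not given: they have to be found in the camera images.
- shaker: White bench tube shaker, 380 mm wide (y), 280 deep (x), deck 130 mm high, fixed. Origin on the bench under its middle; z up, x to its back, y to its left facing its front. The deck's right part has an open well with tubes in a red carrier; the guard parks over the left part. A grey front slope, rising to +x at 30 degrees from level from an edge 150 mm before the origin, carries the knobs.
- guard_grip (a point): Middle of the top face of the orange grip on the clear guard: a bar standing on the guard's roof, 80 mm along the shaker's x, 14 thick (y), 28 tall; top 203 mm above the bench, roof 175 mm. Axes as the shaker's. The guard (170 x 160 mm, about 0.4 kg) slides along the shaker's -y to shut. Fully open, this point is at (-15, 85, 203) mm in the shaker's frame.
- guard (a joint): How far the guard has been pushed from fully open towards shut, m (along the shaker's -y), with about 1.5 N of friction. The strike post at the shaker's right end is set in slots, so the latch catches somewhere between 0.140 and 0.160: not known beforehand, to be felt. Once latched, the guard rests there by itself; let go before the click, it is kicked back 30 mm or more.
- guard_nose (a point): Tip of the steel tongue on the guard's leading edge, which enters the grey strike post. Over the last 30 mm a plunger pushes back (2.4 to 6 N) and the tongue lifts the red-topped latch pin: up to 16 N in all. Past its crest the pin snaps down behind the tongue and the push drops; 2 mm farther a rubber buffer (6 N/mm) stops the guard. Over 30 N, or over 0.4 m/s, is rough handling.
- speed_knob_top (a point): Centre of the top face of the inner (speed) knob: black, ribbed, 24 mm in diameter, a white line on top from centre to rim. Its axis (this frame's z, out of the slope) leans 30 degrees from vertical towards the shaker's -x. Its side stands free for 15 mm below this point; the blue ring's top face is 16 mm below. The frame turns with the knob. At (-124, -50, 112) mm in the shaker's frame.
- speed_knob (a joint): Reading of the inner knob, rad: grows as it is turned clockwise as seen looking down its axis at the slope; stops at 0 and 4.54, stays where left (0.03 N m of friction). Its white line points at the green mark on the white dial at 1.70; it starts at 0.3 to 0.9.
- time_ring_mark (a point): White tick on the top face of the blue outer ring (timer), 28 mm from the axis. The ring is 60 mm in diameter, 11 mm thick, coaxial with the inner knob; it turns at a light touch (0.02 N m) and must stay as set.
- tip_box: Loose box of pipette tips, purple and clear, 122 x 87 mm, 90 mm tall; origin under its middle. Bystander.
- reagent_bottle: Loose white bottle with a purple band, 49 mm in diameter, 80 mm tall; origin under its middle. Bystander.
- tube_rack: Loose red tube rack, 200 x 65 mm, 42 mm tall with tubes; origin under its middle. Bystander.

How it is judged:
On the way, in this order (a step that is already met when the one before it is completed fails the run):
1. the guard is shut and held by its latch, with the robot off it (value of joint guard above 0.134 m and contact force between each of the fingers, the arm and guard below 0.3 N), for 0.3 s.
2. the inner knob's white line points at the green mark (value of joint speed_knob between 1.58 and 1.82 rad and value of joint guard above 0.134 m), for 0.2 s.
At the end, for the whole second after the job is handed in: The guard stays latched (joint guard above 0.134 m with nothing touching it), the inner knob reads 1.70 within 0.12 rad, the blue ring's tick is within 3 mm of where it started, the bystanders stand where they stood (within 20 mm), upright (all of step 2 and distance of time_ring_mark from where it was at the start of the episode below 0.003 m and distance of each of tip_box, reagent_bottle, tube_rack from where it was at the start of the episode below 0.02 m).
It fails at once if the guard is slammed (faster than 0.4 m/s towards shut) (velocity of joint guard above 0.4 m/s).
It fails at once if the guard is forced (pushed with more than 30 N) (contact force between any of the fingers, the arm and guard above 30 N).
It fails at once if the blue outer ring is turned (its tick moves more than 3 mm) (distance of time_ring_mark from where it was at the start of the episode above 0.003 m).
It fails at once if a bystander is moved more than 20 mm or tipped (distance of any of tip_box, reagent_bottle, tube_rack from where it was at the start of the episode above 0.02 m or angle between any of tip_box, reagent_bottle, tube_rack's own z axis and vertical above 0.3 rad).
It also fails if it takes over 66 s, if anything falls off the work surface, if the arm or the gripper's body presses on something with over 40 N, if the wrist force passes 120 N, or if a joint passes its speed limit or range.

## Working session

There is one attempt and no reset: what is moved stays moved. The work goes in short steps, Python scripts to look and compute and a tool call to move; the robot and the scene stay as the last step left them, time stands still between calls to the robot, and variables do not carry over. Pictures are saved under pics/ and viewed, and the job is handed in when it is done.

Besides the shell and the picture viewer there is one more tool, called as name(argument=value, ...), one argument or row to a line, values as JSON. send_rows: Moves the arm, as the interface text tells. Its arguments: {"type":"object","properties":{"motion":{"type":"array"},"force":{"type":"number"}},"required":["motion"]}

```bash
ls; mkdir -p pics
cat > h.py <<'E'
import numpy as np,cv2
from plant import get_state,imaging,job
from scipy.spatial.transform import Rotation as R
def snap(n,f):
    s=get_state(); d=imaging.snapshot(n); cv2.imwrite('pics/'+f,d['img'][:,:,::-1]); 
    if n=='wrist':
        T=np.eye(4);T[:3,:3]=R.from_quat(s['eef_rot']).as_matrix();T[:3,3]=s['tool_pos']
        W=np.linalg.inv(T@d['hand_eye']); d['R']=W[:3,:3];d['t']=W[:3,3]
    np.savez('pics/'+f+'.npz',img=d['img'],K=d['camera_matrix'],D=d['dist_coeffs'],R=d['R'],t=d['t'])
    return d
def load(f): return dict(np.load('pics/'+f+'.npz'))
def ray(c,uv):
    K=c['K'] if 'K' in c else c['camera_matrix']; D=c['D'] if 'D' in c else c['dist_coeffs']
    p=cv2.undistortPoints(np.array([[uv]],float),np.array(K,float),np.array(D,float))[0,0]
    Rm=np.array(c['R']);t=np.array(c['t']); d=Rm.T@np.array([p[0],p[1],1]); return -Rm.T@t,d/np.linalg.norm(d)
def plane(c,uv,z):
    o,d=ray(c,uv); return o+d*(z-o[2])/d[2]
def tri(cs):
    A=np.zeros((3,3));b=np.zeros(3);rs=[ray(c,u) for c,u in cs]
    for o,d in rs:
        P=np.eye(3)-np.outer(d,d);A+=P;b+=P@o
    x=np.linalg.solve(A,b); return x,[np.linalg.norm((np.eye(3)-np.outer(d,d))@(x-o)) for o,d in rs]
def proj(c,X):
    K=c['K'] if 'K' in c else c['camera_matrix']; D=c['D'] if 'D' in c else c['dist_coeffs']
    return cv2.projectPoints(np.array(X,float).reshape(-1,3),cv2.Rodrigues(np.array(c['R'],float))[0],np.array(c['t'],float),np.array(K,float),np.array(D,float))[0][:,0]
E
python3 - <<'E'
from h import *
for n in('side','top','wrist'):
    d=snap(n,n+'0.png'); print(n,-d['R'].T@d['t'])
s=get_state(); print(s); print(R.from_quat(s['eef_rot']).as_matrix())
E
```

```text
pics
side [ 0.00180404 -0.57073894  0.73474815]
top [ 0.48016618 -0.02138078  1.20439271]
wrist [0.17861591 0.60400107 0.3837846 ]
{'clock': 0.15, 'q': array([-1.12320304,  0.68976555, -0.19453486,  1.56608861,  0.15730256,
        0.90252944, -0.2150837 ]), 'qd': array([-0.00040638, -0.00122238, -0.00143484, -0.00325982,  0.00054663,
       -0.00272828, -0.00065317]), 'joint_torque': array([-1.48065141e-03, -5.27865171e+01, -1.26872979e+00, -1.53589493e+01,
       -5.26250212e-02,  3.81322592e-03,  9.54375105e-05]), 'tool_pos': array([0.25114711, 0.5718138 , 0.25211495]), 'eef_rot': array([ 0.69252354, -0.14529079,  0.14516196, -0.69154157]), 'contact_force': array([ 0.13439241, -0.23823833,  0.18560366]), 'moment': array([-0.01752041,  0.02484278, -0.04138235]), 'opening': 0.999874755447955}
[[ 9.15637184e-01 -4.63515115e-04  4.02005389e-01]
 [-4.02005642e-01 -1.32169362e-03  9.15636236e-01]
 [ 1.06916721e-04 -9.99999019e-01 -1.39652751e-03]]
```

View pics/side0.png

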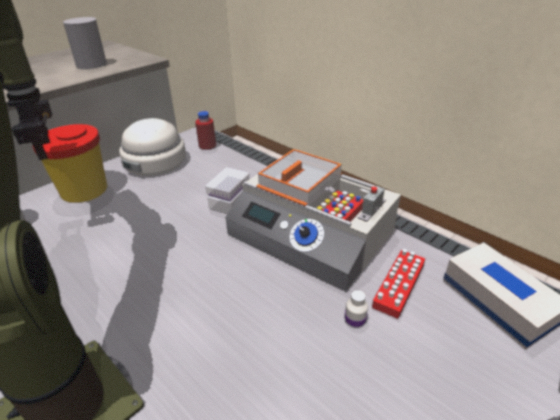

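View pics/top0.png

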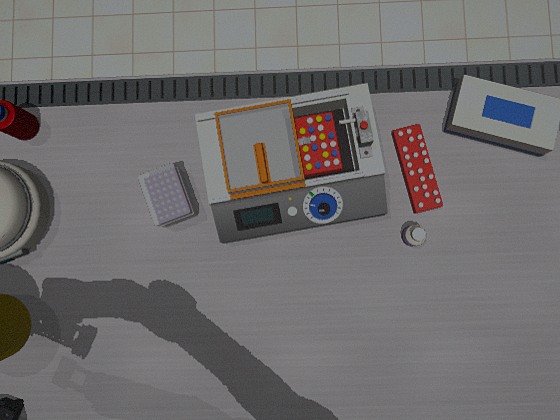

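View pics/wrist0.png

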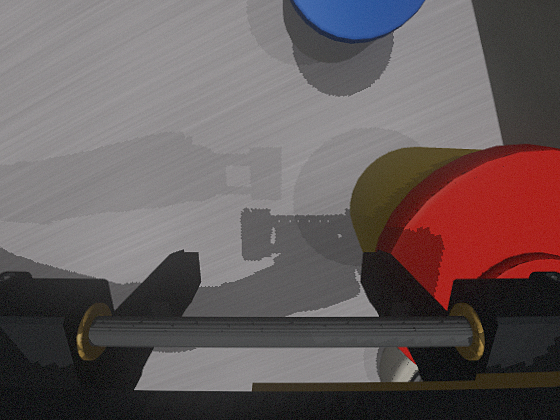

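Run:
```python
from h import *
a=load('top0.png')['img'];b=load('side0.png')['img']
c=cv2.resize(a[75:250,190:390],(800,700),interpolation=cv2.INTER_CUBIC)[:600]
c2=cv2.resize(a[75:250,190:390],None,fx=3.4,fy=3.4,interpolation=cv2.INTER_CUBIC)
cv2.imwrite('pics/ctop.png',c2[:,:,::-1])
c3=cv2.resize(b[140:290,215:410],None,fx=4,fy=4,interpolation=cv2.INTER_CUBIC)
cv2.imwrite('pics/cside.png',c3[:,:,::-1])
```

```text
(no output)
```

View pics/ctop.png

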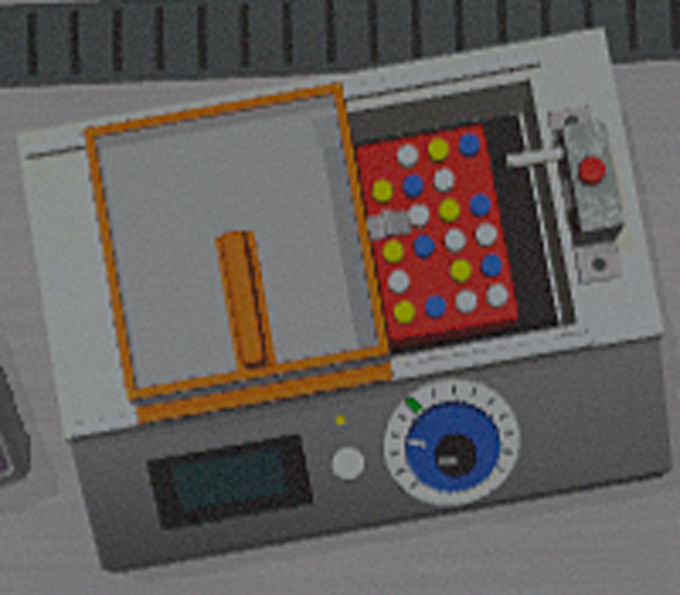

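View pics/cside.png

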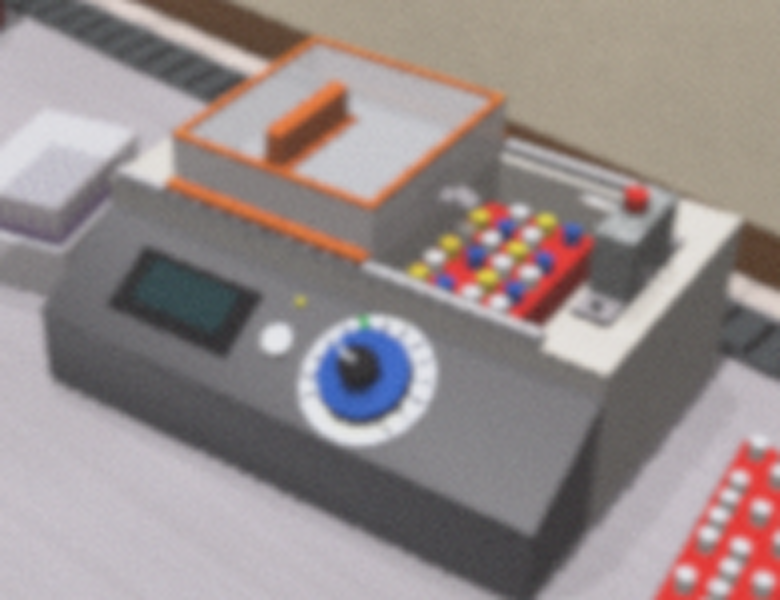

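Run:
```python
from h import *
T=load('top0.png');S=load('side0.png')
t=lambda u:(u[0]/3.4-.5+.147+190,u[1]/3.4-.35+75)
s=lambda u:(u[0]/4-.4+215,u[1]/4-.4+140)
for n,a,b in [('gfar',(231,234),(339,86)),('gnear',(253,365),(269,132)),('knob',(457,452),(358,368)),('red',(592,168),(637,190)),('DBR',(605,30),(742,215)),('DFR',(663,335),(605,375)),('DBL',(20,133),None),('DFL',(68,438),(113,178)),('bFL',(105,570),None),('slopeBR',(670,470),(530,540))]:
    a=t(a)
    if b: x,e=tri([(T,a),(S,s(b))]); print(n,x.round(4),np.round(e,4))
    print('   ',plane(T,a,.13).round(4),plane(T,a,.203).round(4))
P=[plane(T,t(u),.13)[:2] for u in [(20,133),(605,30),(663,335)]]
print(np.linalg.norm(P[0]-P[1]),P[0]-P[1])
```

```text
gfar [0.7179 0.0711 0.1996] [0.0004 0.0004]
    [0.7347 0.0772 0.13  ] [0.7174 0.0705 0.203 ]
gnear [0.6388 0.0596 0.2031] [0.0003 0.0003]
    [0.6506 0.0653 0.13  ] [0.639  0.0594 0.203 ]
knob [ 0.5933 -0.0601  0.1036] [0.0015 0.0015]
    [ 0.5916 -0.0602  0.13  ] [ 0.5841 -0.0576  0.203 ]
red [ 0.7508 -0.1434  0.1951] [0.0003 0.0003]
    [ 0.7685 -0.1515  0.13  ] [ 0.7489 -0.1427  0.203 ]
DBR [ 0.8561 -0.1631  0.1344] [0. 0.]
    [ 0.8577 -0.1638  0.13  ] [ 0.8321 -0.1541  0.203 ]
DFR [ 0.6604 -0.1905  0.1303] [0.0002 0.0002]
    [ 0.6606 -0.1907  0.13  ] [ 0.6483 -0.1792  0.203 ]
    [0.8057 0.2109 0.13  ] [0.7836 0.1951 0.203 ]
DFL [0.6082 0.1827 0.1299] [0.0003 0.0003]
    [0.6085 0.1825 0.13  ] [0.5997 0.1686 0.203 ]
    [0.5252 0.1605 0.13  ] [0.5221 0.1481 0.203 ]
slopeBR [ 0.5821 -0.2016  0.0609] [0.0003 0.0003]
    [ 0.5762 -0.1909  0.13  ] [ 0.5696 -0.1794  0.203 ]
0.37822782245185577 [-0.05202147  0.37463322]
```

send_rows(
  motion=[
    [[0, 0, 0, 0.9, -0.5, -0.45, 1], [0, 0, 0, 1, -0.5, -0.45, 1], [0, 0, 0, 1, -0.5, -0.45, 1], [0, 0, 0, 1, -0.5, -0.45, 1], [0, 0, 0, 1, -0.5, -0.45, 1]],
  ],
  force=20,
)

```text
clock: 0.57
tool_pos: [0.3234, 0.4906, 0.3029]
eef_rot: [0.692, -0.145, 0.145, -0.692]
contact_force: [1.2, 0.3, -0.4]
opening: 0.648
```

send_rows(
  motion=[
    [[0, 0, 0, 1, 0, -0.45, 1], [0, 0, 0, 1, 0, -0.45, 1], [0, 0, 0, 1, 0, -0.45, 1], [0, 0, 0, 1, 0, -0.45, 1], [0, 0, 0, 1, 0, -0.45, 1]],
  ],
)

```text
clock: 0.98
tool_pos: [0.3969, 0.4092, 0.3025]
eef_rot: [0.692, -0.145, 0.145, -0.692]
contact_force: [0.6, -0.1, -0.3]
opening: 0.271
```

send_rows(
  motion=[
    [[0, 0, 0, 1, 0, -0.45, 1], [0, 0, 0, 1, 0, -0.45, 1], [0, 0, 0, 1, 0, -0.45, 1], [0, 0, 0, 1, 0, -0.45, 1], [0, 0, 0, 1, 0, -0.45, 1]],
  ],
)

```text
clock: 1.4
tool_pos: [0.4703, 0.3278, 0.3025]
eef_rot: [0.692, -0.145, 0.145, -0.692]
contact_force: [0.3, 0.1, 0.1]
opening: 0.006
```

send_rows(
  motion=[
    [[0, 0, 0, 1, 0, -0.45, 1], [0, 0, 0, 1, 0, -0.45, 1], [0, 0, 0, 1, 0, -0.45, 1], [0, 0, 0, 1, 0, -0.45, 1], [0, 0, 0, 1, 0, -0.45, 1]],
  ],
)

```text
clock: 1.82
tool_pos: [0.5438, 0.2464, 0.3024]
eef_rot: [0.692, -0.145, 0.145, -0.692]
contact_force: [0.2, -0.4, 0.2]
opening: 0.005
```

send_rows(
  motion=[
    [[0, 0, 0, 1, 0, -0.45, 1], [0, 0, 0, 1, 0, -0.45, 1], [0, 0, 0, 1, 0, -0.45, 1], [0, 0, 0, 1, 0, -0.45, 1], [0, 0, 0, 0, 0, 0, 1]],
  ],
)

```text
clock: 2.23
tool_pos: [0.6051, 0.1766, 0.3021]
eef_rot: [0.693, -0.147, 0.149, -0.69]
contact_force: [0.8, -1.1, 0.2]
opening: 0.003
```

Run:
```python
from h import *
s=get_state();print(s['tool_pos'],s['q'].round(2))
snap('wrist','w1.png')
```

```text
[0.60513166 0.17657477 0.30205964] [-0.24  0.65 -0.22  1.49  0.16  1.03  0.65]
```

View pics/w1.png

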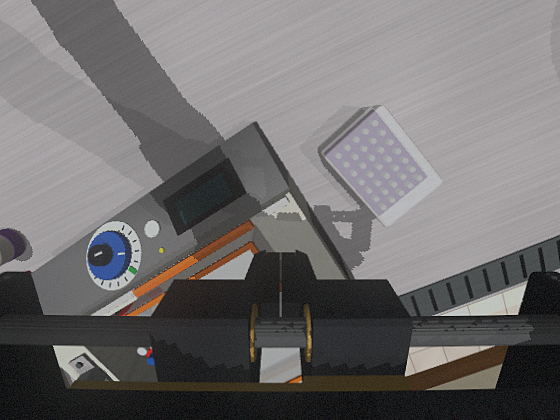

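Run:
```python
from h import *
T=load('top0.png');S=load('side0.png');W=load('w1.png')
c=cv2.resize(W['img'][200:310,60:180],None,fx=5,fy=5,interpolation=cv2.INTER_CUBIC);cv2.imwrite('pics/cw1.png',c[:,:,::-1])
c=cv2.resize(T['img'][185:230,295:350],None,fx=10,fy=10,interpolation=cv2.INTER_CUBIC);cv2.imwrite('pics/ct1.png',c[:,:,::-1])
```

```text
(no output)
```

View pics/cw1.png

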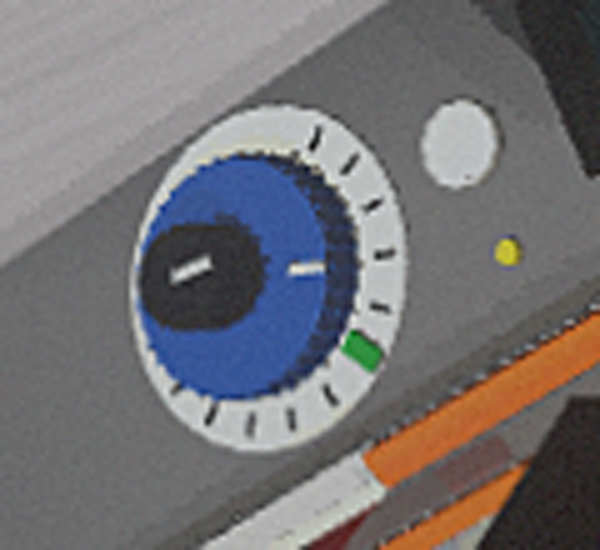

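View pics/ct1.png

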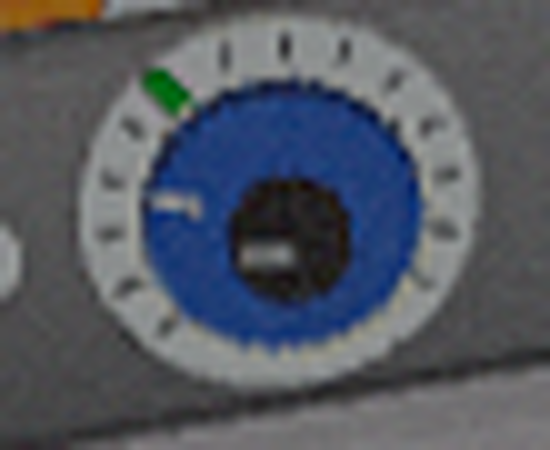

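send_rows(
  motion=[
    [[0, 0.6, 0, 0.96, 0, -0.46, 1], [0, 0, 0, 0.97, 0, -0.42, 1], [0, 0, 0, 0.97, 0, -0.42, 1], [0, 0, 0, 0.97, 0, -0.42, 1], [0, 0, 0, 0.97, 0, -0.42, 1]],
  ],
)

```text
clock: 2.7
tool_pos: [0.6701, 0.1026, 0.3025]
eef_rot: [-0.688, 0.162, -0.161, 0.689]
contact_force: [0.1, 0.7, 0.0]
opening: 0.005
```

send_rows(
  motion=[
    [[0, 1, 0, 0, 0, 0, 1], [0, 1, 0, 0, 0, 0, 1], [0, 1, 0, 0, 0, 0, 1], [0, 1, 0, 0, 0, 0, 1], [0, 1, 0, 0, 0, 0, 1]],
  ],
)

```text
clock: 3.12
tool_pos: [0.6695, 0.1035, 0.3024]
eef_rot: [-0.642, 0.297, -0.295, 0.642]
contact_force: [0.7, -0.6, -0.2]
opening: 0.008
```

send_rows(
  motion=[
    [[0, 1, 0, 0, 0, 0, 1], [0, 1, 0, 0, 0, 0, 1], [0, 1, 0, 0, 0, 0, 1], [0, 1, 0, 0, 0, 0, 1], [0, 1, 0, 0, 0, 0, 1]],
  ],
)

```text
clock: 3.53
tool_pos: [0.6695, 0.1036, 0.3024]
eef_rot: [-0.57, 0.418, -0.417, 0.571]
contact_force: [-0.3, 0.2, -1.1]
opening: 0.004
```

send_rows(
  motion=[
    [[0, 1, 0, 0, 0, 0, 1], [0, 1, 0, 0, 0, 0, 1], [0, 0.2, 0, 0, 0, 0, 1], [0, 0, 0, 0, 0, 0, 1], [0, 0, 0, 0, 0, 0, 1]],
  ],
)

```text
clock: 3.95
tool_pos: [0.67, 0.1025, 0.3026]
eef_rot: [-0.533, 0.465, -0.465, 0.533]
contact_force: [0.2, 1.4, -0.1]
opening: 0.009
```

Run:
```python
from h import *
s=get_state();print(s['tool_pos'],s['q'].round(2)); print(R.from_quat(s['eef_rot']).as_matrix().round(3),s['contact_force'])
snap('wrist','w2.png');snap('top','t2.png');snap('side','s2.png')
```

```text
[0.67002159 0.10249441 0.30257048] [-0.25  0.72  0.06  1.33 -0.04  1.1  -0.05]
[[ 0.136 -0.001  0.991]
 [-0.991  0.001  0.136]
 [-0.001 -1.    -0.001]] [ 0.17031818  1.44614778 -0.09347057]
```

View pics/w2.png

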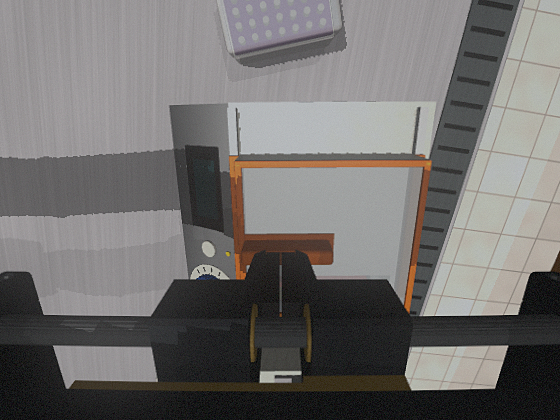

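View pics/s2.png

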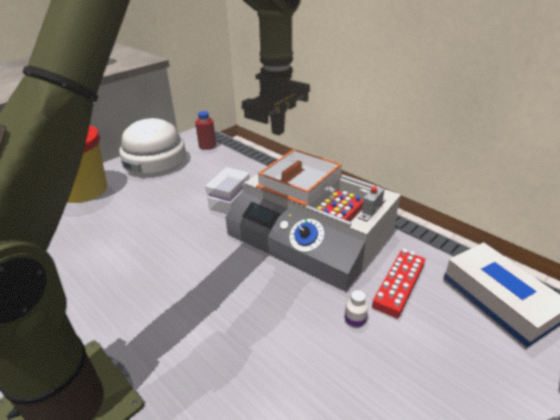

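send_rows(
  motion=[
    [[0, 0, 0, 0, 1, 0, 1], [0, 0, 0, 0, 1, 0, 1], [0, 0, 0, 0, 1, 0, 1], [0, 0, 0, 0, 1, 0, 1], [0, 0, 0, 0, 1, 0, 1]],
  ],
)

```text
clock: 4.52
tool_pos: [0.6705, 0.1015, 0.2019]
eef_rot: [-0.532, 0.466, -0.465, 0.532]
contact_force: [0.0, 0.1, -0.2]
opening: 0.009
```

send_rows(
  motion=[
    [[0, 0, 0, 0, 0.25, 0, 1], [0, 0, 0, 0.2, 0, 0, 1], [0, 0, 0, 0.2, 0, 0, 1], [0, 0, 0, 0.2, 0, 0, 1], [0, 0, 0, 0.2, 0, 0, 1]],
  ],
)

```text
clock: 4.93
tool_pos: [0.6737, 0.0849, 0.1993]
eef_rot: [-0.531, 0.465, -0.467, 0.533]
contact_force: [0.1, -0.4, 0.2]
opening: 0.01
```

send_rows(
  motion=[
    [[0, 0, 0, 0.2, 0, 0, 1], [0, 0, 0, 0.2, 0, 0, 1], [0, 0, 0, 0.2, 0, 0, 1], [0, 0, 0, 0.2, 0, 0, 1], [0, 0, 0, 0.2, 0, 0, 1]],
  ],
)

```text
clock: 5.35
tool_pos: [0.6757, 0.0662, 0.1982]
eef_rot: [-0.532, 0.465, -0.466, 0.533]
contact_force: [0.5, 2.0, 2.0]
opening: 0.003
```

Run:
```python
from h import *
s=get_state();print(s['tool_pos'],s['contact_force'])
snap('side','s3.png');d=snap('top','t3.png')
cv2.imwrite('pics/s3c.png',cv2.resize(load('s3.png')['img'][120:290,215:410],None,fx=3.5,fy=3.5)[:,:,::-1])
```

```text
[0.67573829 0.06623806 0.19816571] [0.5110062  2.03567663 1.95225851]
```

View pics/s3c.png

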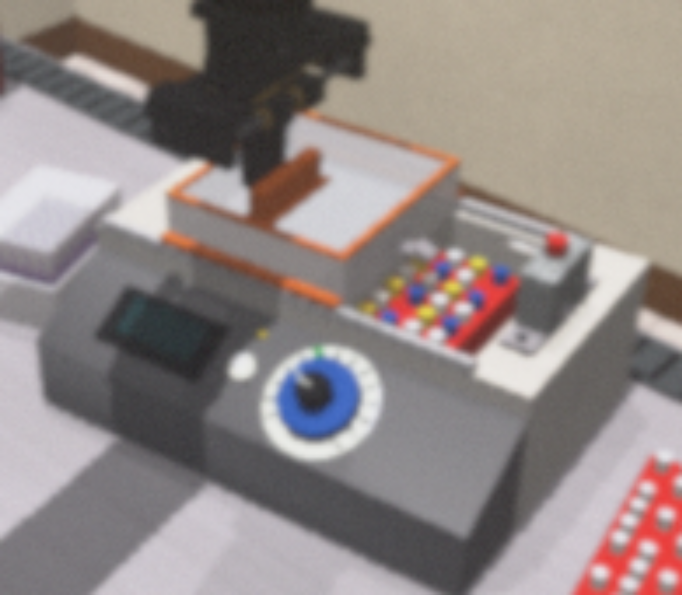

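send_rows(
  motion=[
    [[0, 0, 0, 0.3, -0.15, 0, 1], [0, 0, 0, 0.35, 0, 0, 1], [0, 0, 0, 0.35, 0, 0, 1], [0, 0, 0, 0.35, 0, 0, 1], [0, 0, 0, 0.35, 0, 0, 1]],
  ],
)

```text
clock: 5.87
tool_pos: [0.6795, 0.0312, 0.2004]
eef_rot: [0.532, -0.466, 0.465, -0.532]
contact_force: [-0.3, 2.5, -1.5]
opening: 0.006
```

send_rows(
  motion=[
    [[0, 0, 0, 0.35, 0, 0, 1], [0, 0, 0, 0.3, 0, 0, 1], [0, 0, 0, 0.2, 0, 0, 1], [0, 0, 0, 0.2, 0, 0, 1], [0, 0, 0, 0.2, 0, 0, 1]],
  ],
)

```text
clock: 6.28
tool_pos: [0.683, 0.0069, 0.2006]
eef_rot: [0.532, -0.466, 0.466, -0.532]
contact_force: [-0.9, 2.4, -1.7]
opening: 0.002
```

send_rows(
  motion=[
    [[0, 0, 0, 0.2, 0, 0, 1], [0, 0, 0, 0.2, 0, 0, 1], [0, 0, 0, 0.2, 0, 0, 1], [0, 0, 0, 0.2, 0, 0, 1], [0, 0, 0, 0.1, 0, 0, 1]],
  ],
)

```text
clock: 6.7
tool_pos: [0.6855, -0.0107, 0.2007]
eef_rot: [-0.532, 0.466, -0.466, 0.532]
contact_force: [-0.6, 3.1, -1.6]
opening: 0.003
```

send_rows(
  motion=[
    [[0, 0, 0, 0.1, 0, 0, 1], [0, 0, 0, 0.1, 0, 0, 1], [0, 0, 0, 0.1, 0, 0, 1], [0, 0, 0, 0.1, 0, 0, 1], [0, 0, 0, 0.1, 0, 0, 1]],
  ],
)

```text
clock: 7.12
tool_pos: [0.6867, -0.0192, 0.2007]
eef_rot: [-0.532, 0.466, -0.465, 0.533]
contact_force: [-1.6, 5.9, -1.7]
opening: 0.005
```

send_rows(
  motion=[
    [[0, 0, 0, 0.1, 0, 0, 1], [0, 0, 0, 0.1, 0, 0, 1], [0, 0, 0, 0.1, 0, 0, 1], [0, 0, 0, 0.05, 0, 0, 1], [0, 0, 0, 0.05, 0, 0, 1]],
  ],
)

```text
clock: 7.53
tool_pos: [0.6872, -0.0225, 0.2007]
eef_rot: [-0.531, 0.467, -0.462, 0.535]
contact_force: [-4.3, 13.2, 1.1]
opening: 0.002
```

send_rows(
  motion=[
    [[0, 0, 0, 0.05, 0, 0, 1], [0, 0, 0, 0.05, 0, 0, 1], [0, 0, 0, 0.05, 0, 0, 1], [0, 0, 0, 0.05, 0, 0, 1], [0, 0, 0, 0.05, 0, 0, 1]],
  ],
)

```text
clock: 7.95
tool_pos: [0.6877, -0.0259, 0.2008]
eef_rot: [-0.531, 0.467, -0.462, 0.535]
contact_force: [-3.5, 13.6, 1.8]
opening: 0.006
```

send_rows(
  motion=[
    [[0, 0, 0, 0.05, 0, 0, 1], [0, 0, 0, 0.05, 0, 0, 1], [0, 0, 0, 0.05, 0, 0, 1], [0, 0, 0, 0.05, 0, 0, 1], [0, 0, 0, 0.05, 0, 0, 1]],
  ],
)

```text
clock: 8.37
tool_pos: [0.6881, -0.0291, 0.2008]
eef_rot: [-0.531, 0.468, -0.461, 0.536]
contact_force: [-4.8, 16.8, 2.2]
opening: 0.007
```

send_rows(
  motion=[
    [[0, 0, 0, 0.05, 0, 0, 1], [0, 0, 0, 0.05, 0, 0, 1], [0, 0, 0, 0, 0, 0, 1], [0, 0, 0, 0, 0, 0, 1], [0, 0, 0, 0, 0, 0, 1]],
  ],
)

```text
clock: 8.78
tool_pos: [0.6887, -0.033, 0.2007]
eef_rot: [-0.531, 0.467, -0.462, 0.535]
contact_force: [-3.2, 12.4, 1.2]
opening: 0.004
```

send_rows(
  motion=[
    [[0, 0, 0, 0.05, 0, 0, 1], [0, 0, 0, 0.05, 0, 0, 1], [0, 0, 0, 0, 0, 0, 1], [0, 0, 0, 0, 0, 0, 1], [0, 0, 0, 0, 0, 0, 1]],
  ],
)

```text
clock: 9.2
tool_pos: [0.6896, -0.0395, 0.2007]
eef_rot: [-0.532, 0.466, -0.464, 0.533]
contact_force: [-1.2, 6.3, -1.9]
opening: 0.007
```

Run:
```python
from h import *
s=get_state();print(s['tool_pos'],s['contact_force'])
snap('side','s4.png')
cv2.imwrite('pics/s4c.png',cv2.resize(load('s4.png')['img'][120:290,215:410],None,fx=3.5,fy=3.5)[:,:,::-1])
```

```text
[ 0.6896363  -0.03945017  0.20069837] [-1.19945199  6.34657654 -1.8890461 ]
```

View pics/s4c.png

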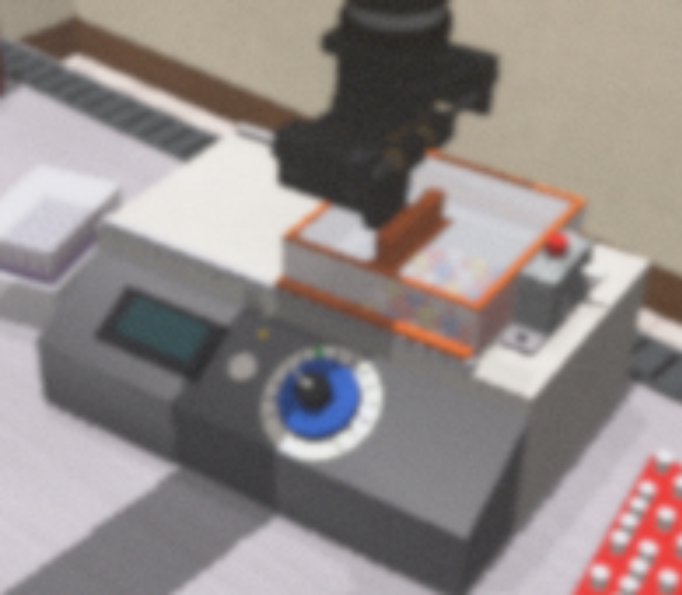

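send_rows(
  motion=[
    [[0, 0, 0, 0.05, 0, 0, 1], [0, 0, 0, 0.05, 0, 0, 1], [0, 0, 0, 0, 0, 0, 1], [0, 0, 0, 0, 0, 0, 1], [0, 0, 0, 0, 0, 0, 1]],
  ],
)

```text
clock: 9.67
tool_pos: [0.6899, -0.0413, 0.2007]
eef_rot: [-0.532, 0.466, -0.464, 0.533]
contact_force: [-1.5, 6.6, -1.0]
opening: 0.006
```

send_rows(
  motion=[
    [[0, 0, 0, 0.05, 0, 0, 1], [0, 0, 0, 0.05, 0, 0, 1], [0, 0, 0, 0, 0, 0, 1], [0, 0, 0, 0, 0, 0, 1], [0, 0, 0, 0, 0, 0, 1]],
  ],
)

```text
clock: 10.08
tool_pos: [0.69, -0.0418, 0.2007]
eef_rot: [-0.532, 0.466, -0.463, 0.534]
contact_force: [-2.2, 9.6, -0.4]
opening: 0.006
```

send_rows(
  motion=[
    [[0, 0, 0, 0.05, 0, 0, 1], [0, 0, 0, 0, 0, 0, 1], [0, 0, 0, 0, 0, 0, 1], [0, 0, 0, -0.2, 0, 0, 1], [0, 0, 0, -0.2, 0, 0, 1]],
  ],
)

```text
clock: 10.5
tool_pos: [0.6895, -0.0385, 0.2008]
eef_rot: [-0.532, 0.465, -0.465, 0.533]
contact_force: [0.9, 0.3, -0.3]
opening: 0.01
```

send_rows(
  motion=[
    [[0, 0, 0, -0.2, 0, 0, 1], [0, 0, 0, -0.2, 0, 0, 1], [0, 0, 0, -0.2, 0, 0, 1], [0, 0, 0, 0, 0, 0, 1], [0, 0, 0, 0, 0, 0, 1]],
  ],
)

```text
clock: 10.92
tool_pos: [0.6879, -0.0278, 0.2009]
eef_rot: [0.532, -0.465, 0.466, -0.532]
contact_force: [0.3, -0.2, -0.8]
opening: 0.002
```

Run:
```python
from h import *
s=get_state();print(s['tool_pos'],s['contact_force'])
snap('side','s5.png');snap('wrist','w5.png')
cv2.imwrite('pics/s5c.png',cv2.resize(load('s5.png')['img'][120:290,215:410],None,fx=3.5,fy=3.5)[:,:,::-1])
```

```text
[ 0.68788637 -0.02775121  0.20090836] [ 0.27131572 -0.17788114 -0.78801177]
```

View pics/s5c.png

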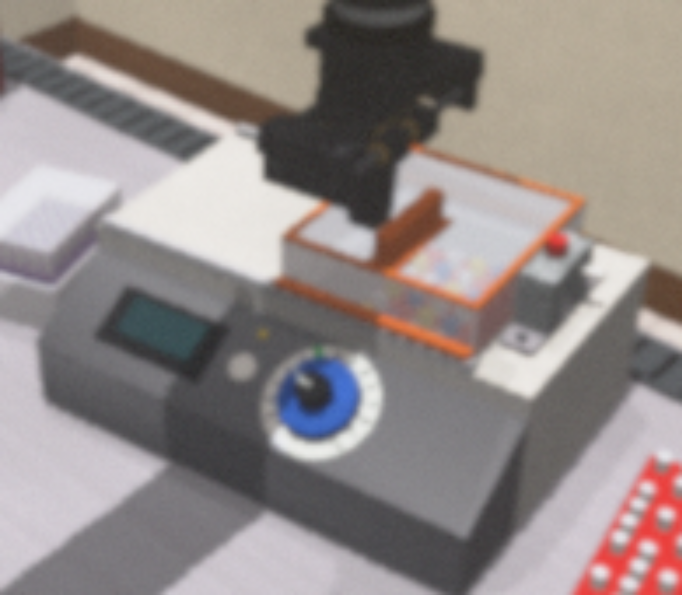

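send_rows(
  motion=[
    [[0, 0, 0, 0, -1, 0, 1], [0, 0, 0, 0, -1, 0, 1], [0, 0, 0, 0, -1, 0, 1], [0, 0, 0, 0, -1, 0, 1], [0, 0, 0, 0, -1, 0, 1]],
  ],
)

```text
clock: 11.43
tool_pos: [0.6876, -0.028, 0.3017]
eef_rot: [0.532, -0.466, 0.466, -0.532]
contact_force: [0.2, -0.6, -0.7]
opening: 0.006
```

send_rows(
  motion=[
    [[0, 0, 0, 0.12, 0, -0.95, 1], [0, 0, 0, 0.12, 0, -0.95, 1], [0, 0, 0, 0.12, 0, -0.95, 1], [0, 0, 0, 0.12, 0, -0.95, 1], [0, 0, 0, 0.12, 0, -0.95, 1]],
  ],
)

```text
clock: 11.85
tool_pos: [0.5942, -0.0526, 0.3009]
eef_rot: [0.532, -0.466, 0.466, -0.532]
contact_force: [0.6, -1.4, 0.1]
opening: 0.006
```

send_rows(
  motion=[
    [[0, 0, 0, 0.12, 0, -0.95, 1], [0, 0, 0, 0.12, 0, -0.95, 1], [0, 0, 0, 0.12, 0, -0.95, 1], [0, -1, 0, 0, 0, 0, 1], [0, -1, 0, 0, 0, 0, 1]],
  ],
)

```text
clock: 12.27
tool_pos: [0.5386, -0.0676, 0.3011]
eef_rot: [0.568, -0.421, 0.421, -0.568]
contact_force: [0.3, 0.7, -1.4]
opening: 0.006
```

send_rows(
  motion=[
    [[0, -1, 0, 0, 0, 0, 1], [0, -1, 0, 0, 0, 0, 1], [0, -1, 0, 0, 0, 0, 1], [0, -1, 0, 0, 0, 0, 1], [0, -1, 0, 0, 0, 0, 1]],
  ],
)

```text
clock: 12.68
tool_pos: [0.5397, -0.0671, 0.3009]
eef_rot: [0.641, -0.299, 0.3, -0.64]
contact_force: [-0.1, 0.8, 0.7]
opening: 0.006
```

send_rows(
  motion=[
    [[0, -1, 0, 0, 0, 0, 1], [0, -1, 0, 0, 0, 0, 1], [0, -1, 0, 0, 0, 0, 1], [0, -1, 0, 0, 0, 0, 1], [0, -1, 0, 0, 0, 0, 1]],
  ],
)

```text
clock: 13.1
tool_pos: [0.5397, -0.0672, 0.3009]
eef_rot: [0.687, -0.166, 0.166, -0.687]
contact_force: [-0.1, 0.2, 0.2]
opening: 0.007
```

send_rows(
  motion=[
    [[0, -1, 0, 0, 0, 0, 1], [0, -1, 0, 0, 0, 0, 1], [0, -1, 0, 0, 0, 0, 1], [0, -1, 0, 0, 0, 0, 1], [0, -1, 0, 0, 0, 0, 1]],
  ],
)

```text
clock: 13.52
tool_pos: [0.5397, -0.0672, 0.3008]
eef_rot: [0.707, -0.026, 0.027, -0.706]
contact_force: [-0.2, 0.0, 0.4]
opening: 0.007
```

send_rows(
  motion=[
    [[0, -1, 0, 0, 0, 0, 1], [0, -1, 0, 0, 0, 0, 1], [0, -0.6, 0, 0, 0, 0, 1], [0, 0, -0.95, 0, 0, 0, 1], [0, 0, -0.95, 0, 0, 0, 1]],
  ],
)

```text
clock: 13.93
tool_pos: [0.5408, -0.0668, 0.3009]
eef_rot: [-0.7, -0.101, -0.01, 0.707]
contact_force: [-1.6, -0.8, -0.4]
opening: 0.006
```

send_rows(
  motion=[
    [[0, 0, -0.95, 0, 0, 0, 1], [0, 0, -0.95, 0, 0, 0, 1], [0, 0, -0.95, 0, 0, 0, 1], [0, 0, -0.95, 0, 0, 0, 1], [0, 0, -0.85, 0, 0, 0, 1]],
  ],
)

```text
clock: 14.35
tool_pos: [0.5383, -0.0678, 0.3009]
eef_rot: [-0.67, -0.226, -0.139, 0.693]
contact_force: [38.2, 20.3, 17.0]
opening: 0.006
```

Run:
```python
from h import *
s=get_state();print(s['tool_pos'],s['contact_force'],s['q'].round(2));print(R.from_quat(s['eef_rot']).as_matrix().round(3))
snap('wrist','w6.png')
```

```text
[ 0.53828686 -0.06784784  0.30085619] [38.16142949 20.31057437 16.98534175] [ 0.32  0.4  -0.31  2.21  0.5   0.04  1.28]
[[ 0.859  0.496 -0.128]
 [ 0.111  0.063  0.992]
 [ 0.5   -0.866 -0.001]]
```

View pics/w6.png

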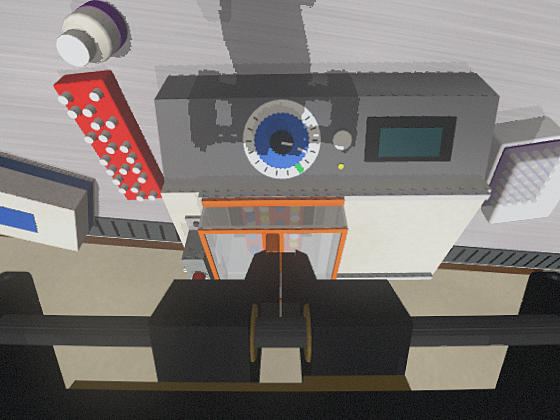

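send_rows(
  motion=[
    [[0, 0, 0.5, 0, 0, 0, 1], [0, 0, 0.5, 0, 0, 0, 1], [0, 0, 0.5, 0, 0, 0, 1], [0, 0, 0, 0, 0, 0, 1], [0, 0, 0, 0, 0, 0, 1]],
  ],
)

```text
clock: 14.82
tool_pos: [0.5407, -0.0667, 0.3012]
eef_rot: [-0.682, -0.187, -0.098, 0.7]
contact_force: [0.2, 0.2, -0.1]
opening: 0.01
```

Run:
```python
from h import *
from scipy.optimize import least_squares
s=get_state();print(s['tool_pos'],s['contact_force'],s['q'].round(4),s['eef_rot'])
print(R.from_quat(s['eef_rot']).as_matrix().round(3))
data=[([-1.12320304,0.68976555,-0.19453486,1.56608861,0.15730256,0.90252944,-0.2150837],[0.25114711,0.5718138,0.25211495],[0.69252354,-0.14529079,0.14516196,-0.69154157]),
([-0.24,.65,-.22,1.49,.16,1.03,.65],[.60513,.17657,.30206],[0.693,-0.147,0.149,-0.69]),
([-.25,.72,.06,1.33,-.04,1.1,-.05],[.67,.1025,.30257],[-0.533,0.465,-0.465,0.533]),
([ 0.32,0.4,-0.31,2.21,0.5,0.04,1.28],[ 0.53828686,-0.06784784,0.30085619],[-0.67,-0.226,-0.139,0.693]),
(s['q'],s['tool_pos'],s['eef_rot'])]
np.save('fk.npy',np.array([np.r_[a,b,c] for a,b,c in data]))
```

```text
[ 0.54073828 -0.06669202  0.30124537] [ 0.23437225  0.24387548 -0.08697695] [ 0.4025  0.4253 -0.4533  2.0927  0.4503  0.2817  1.3129] [-0.6816287  -0.18743327 -0.09773873  0.70049855]
[[ 0.911  0.392 -0.129]
 [ 0.119  0.052  0.992]
 [ 0.396 -0.918  0.001]]
```

```bash
cat > fk.py <<'E'
from h import *
import itertools
from scipy.optimize import least_squares
def fk(q,sg,p):
    h,L1,L2,d,a1,a2,a3=p; q=np.array(q)*sg
    ry=lambda a:R.from_euler('y',a).as_matrix(); rz=lambda a:R.from_euler('z',a).as_matrix()
    A=rz(q[0]);x=np.array([0,0,h])
    A=A@ry(q[1]);x=x+A@[a1,0,L1]
    A=A@rz(q[2]);A=A@ry(q[3]);x=x+A@[a2,0,L2]
    A=A@rz(q[4])@ry(q[5]);x=x+A@[a3,0,d]; A=A@rz(q[6])
    return A,x
E
python3 - <<'E'
from fk import *
D=np.load('fk.npy')
Rt=[R.from_quat(d[10:]).as_matrix() for d in D]
res=[]
for sg in itertools.product([1,-1],repeat=7):
    As=[fk(d[:7],sg,[0]*7)[0] for d in D]
    # fixed tool rotation
    C=sum(a.T@b for a,b in zip(As,Rt)); U,_,V=np.linalg.svd(C); F=U@np.diag([1,1,np.linalg.det(U@V)])@V
    res.append((sum(np.linalg.norm(a@F-b) for a,b in zip(As,Rt)),sg,F))
res.sort(key=lambda r:r[0])
for r in res[:4]: print(r[0],r[1])
_,sg,F=res[0];print(F.round(3))
f=lambda p:np.r_[np.concatenate([fk(d[:7],sg,p)[1]-d[7:10] for d in D]),1e-2*(np.array(p[4:]))]
r=least_squares(f,[.35,.4,.4,.2,0,0,0]);print(r.x.round(4),np.abs(r.fun).reshape(-1)[:15].round(4))
E
```

```text
0.047585553281682395 (-1, 1, -1, 1, -1, 1, -1)
2.44868147326632 (-1, 1, 1, 1, -1, 1, -1)
3.0053524358244146 (-1, 1, -1, 1, 1, 1, -1)
3.0508762173391815 (-1, -1, 1, -1, -1, -1, -1)
[[ 0.002 -0.002 -1.   ]
 [-1.    -0.001 -0.002]
 [-0.001  1.    -0.002]]
[ 0.1625  0.8171  0.314   0.393  -0.066  -0.0125  0.0895] [0.014  0.0112 0.0046 0.0161 0.0113 0.0047 0.0068 0.0526 0.0079 0.0055
 0.0031 0.003  0.0052 0.008  0.0016]
```

```bash
cat > fk2.py <<'E'
from fk import *
sg=np.array([-1,1,-1,1,-1,1,-1.])
F=np.array([[0,0,-1],[-1,0,0],[0,1,0.]])
def fk2(q,p):
    q=np.array(q)*sg
    ry=lambda a:R.from_euler('y',a).as_matrix(); rz=lambda a:R.from_euler('z',a).as_matrix()
    P=np.array(p).reshape(4,3)
    A=rz(q[0]);x=A@P[0];A=A@ry(q[1]);
    A=A@rz(q[2]); x=x+ (A@rz(-q[2]))@P[1]*np.array([1,1,1])
    A=A@ry(q[3]);x=x+A@P[2]
    A=A@rz(q[4])@ry(q[5]);x=x+A@P[3]; A=A@rz(q[6])
    return A@F,x
p0=np.array([0,0,.365, 0,0,.395, 0,0,.385, 0,0,.3])
def fit(D):
    w=np.array([3,3,1,3,3,1,3,3,1,3,3,.3])*3e-3
    f=lambda p:np.r_[np.concatenate([fk2(d[:7],p)[1]-d[7:10] for d in D]),w*(p-p0)]
    return least_squares(f,p0)
lo=np.array([-3.01,-.46,-1.47,.13,-1,.04,-2.66]);hi=np.array([3.01,2.08,1.51,2.56,4.14,2.09,2.66])
def ik(p,Rt,xt,q0,n=0):
    f=lambda q:np.r_[(fk2(q,p)[1]-xt)*10,R.from_matrix(fk2(q,p)[0].T@Rt).as_rotvec()*5,1e-3*(q-q0)]
    return least_squares(f,np.clip(q0,lo+.02,hi-.02),bounds=(lo,hi))
E
cat > ikt.py <<'E'
from fk2 import *
D=np.load('fk.npy');r=fit(D);p=r.x;print(p.reshape(4,3).round(3),np.abs(r.fun[:3*len(D)]).max())
th=.139;Z=R.from_euler('z',th).as_matrix()
k=np.array([.590,-.060,.112])
rng=np.random.default_rng(0)
for tilt in (30,20):
  for rot in (-.6,0,.6):
    t=np.radians(tilt);B=np.array([[np.cos(t),np.sin(t),0],[0,0,1],[np.sin(t),-np.cos(t),0]])
    B30=np.array([[.866,.5,0],[0,0,1],[.5,-.866,0]])
    Rt=Z@R.from_rotvec(B30[:,1]*rot).as_matrix()@B
    xt=k-Z@B30[:,1]*.003
    best=[]
    for i in range(25):
        q0=D[-1,:7]+rng.normal(size=7)*.5*(i>0); q0=np.clip(q0,lo+.05,hi-.05)
        if i%3==2: q0[4]=3.3+rng.normal()*.4
        s=ik(p,Rt,xt,q0); 
        if np.linalg.norm(s.fun[:6])<2e-2: best.append((min(np.min(s.x-lo),np.min(hi-s.x)),s.x))
    best.sort(key=lambda b:-b[0])
    print(tilt,rot,len(best)); 
    for b in best[:3]: print('   ',round(b[0],3),b[1].round(2))
E
python3 ikt.py
```

```text
[[-0.029 -0.006  0.36 ]
 [ 0.016 -0.006  0.596]
 [ 0.006 -0.026  0.365]
 [ 0.017 -0.008  0.323]] 0.00167192386827697
30 -0.6 14
    0.29 [ 0.74  1.11 -1.18  2.27  2.06  0.92  0.54]
    0.287 [ 0.72  1.07 -1.12  2.27  2.1   0.87  0.49]
    0.287 [ 0.72  1.07 -1.11  2.27  2.1   0.87  0.49]
30 0 9
    0.282 [ 0.67  1.02 -1.    2.28  2.18  0.77 -0.21]
    0.28 [ 0.65  1.   -0.96  2.28  2.2   0.75 -0.25]
    0.28 [ 0.65  1.   -0.96  2.28  2.21  0.75 -0.25]
30 0.6 7
    0.272 [ 0.54  0.92 -0.73  2.29  2.41  0.61 -1.09]
    0.196 [ 0.77  1.16 -1.27  2.27  2.02  1.01 -0.59]
    0.179 [ 0.78  1.17 -1.29  2.27  2.01  1.02 -0.58]
20 -0.6 17
    0.387 [ 0.59  1.   -1.05  2.17  1.81  0.88  0.63]
    0.386 [ 0.58  0.99 -1.01  2.17  1.82  0.85  0.61]
    0.385 [ 0.57  0.98 -0.99  2.18  1.83  0.83  0.6 ]
20 0 13
    0.435 [ 0.62  0.96 -0.98  2.13  1.71  0.68  0.18]
    0.434 [ 0.62  0.96 -0.97  2.13  1.71  0.68  0.18]
    0.434 [ 0.61  0.95 -0.96  2.13  1.71  0.66  0.17]
20 0.6 7
    0.438 [ 0.69  0.97 -0.98  2.12  1.72  0.56 -0.35]
    0.437 [ 0.68  0.96 -0.95  2.12  1.72  0.54 -0.37]
    0.436 [ 0.67  0.95 -0.93  2.12  1.73  0.52 -0.37]
```

```bash
cat > sim.py <<'E'
from fk2 import *
D=np.load('fk.npy');p=fit(D).x
th=.139;Z=R.from_euler('z',th).as_matrix();B30=Z@np.array([[.866,.5,0],[0,0,1],[.5,-.866,0]])
k=np.array([.590,-.060,.112])
def step(q,Rt,xt):
    # damped min-norm newton w/ limits via lsq
    w=2e-3
    f=lambda x:np.r_[(fk2(x,p)[1]-xt)*10,R.from_matrix(fk2(x,p)[0].T@Rt).as_rotvec()*5,w*(x-q)]
    return least_squares(f,np.clip(q,lo+1e-3,hi-1e-3),bounds=(lo,hi))
def run(q,wps,verbose=True,per=0.06):
    q=np.array(q,float)
    A,x=fk2(q,p)
    for name,Rt,xt in wps:
        rv=R.from_matrix(A.T@Rt).as_rotvec();n=max(2,int(np.ceil(max(np.linalg.norm(rv)/per,np.linalg.norm(xt-x)/.015))))
        mx=0
        for i in range(1,n+1):
            s=step(q,A@R.from_rotvec(rv*i/n).as_matrix(),x+(xt-x)*i/n);mx=max(mx,np.abs(s.x-q).max());q=s.x
        A,x=fk2(q,p)
        print('  ',name,n,'maxstep',mx.round(2),'err',np.linalg.norm(x-xt).round(4),np.linalg.norm(R.from_matrix(A.T@Rt).as_rotvec()).round(3),q.round(2))
        
    return q
E
python3 - <<'E'
from sim import *
from plant import get_state
q=get_state()['q'];A0,x0=fk2(q,p)
w2=D[2];print('w2 -> w6 check');
run(w2[:7],[('mv',fk2(w2[:7],p)[0],np.array([.5397,-.067,.301])),('r1',Z@np.array([[1,0,0],[0,0,1],[0,-1,0.]])@np.eye(3),np.array([.5397,-.067,.301])),('t',B30@R.from_rotvec([0,0,.12]).as_matrix(),np.array([.5397,-.067,.301]))])
pre=lambda d:k-B30[:,1]*d
rot=lambda r:R.from_rotvec(B30[:,1]*r).as_matrix()@B30
for lean in (-.5,-.3,0,.3,.5):
  for r0 in (-.6,.6):
    print(lean,r0)
    run(q,[('lean',A0@R.from_rotvec([lean,0,0]).as_matrix(),x0),('tiltlean',B30@R.from_rotvec([lean,0,-.1]).as_matrix(),x0),('unlean',B30,pre(.1)),('down',rot(r0),pre(.05)),('grasp',rot(r0),pre(.003)),('turn',rot(-r0),pre(.003))])
E
```

```text
w2 -> w6 check
   mv 15 maxstep 0.04 err 0.0 0.0 [ 0.    0.53  0.05  1.74 -0.03  0.87  0.2 ]
   r1 27 maxstep 0.05 err 0.0 0.0 [ 0.29  0.55 -0.41  1.75  0.27  0.9   1.48]
   t 7 maxstep 0.1 err 0.0 0.0 [ 0.36  0.42 -0.38  2.09  0.32  0.27  1.45]
-0.5 -0.6
   lean 9 maxstep 0.17 err 0.0 0.0 [-0.79  0.59  0.77  2.19  0.76  0.18  0.68]
   tiltlean 4 maxstep 0.83 err 0.0 0.0 [-0.44  0.51  0.21  2.42  2.13  0.57 -0.79]
   unlean 9 maxstep 0.1 err 0.0 0.0 [ 0.39  0.64 -0.39  2.38  2.89  0.37 -1.03]
   down 10 maxstep 0.04 err 0.0 0.0 [ 0.28  0.74 -0.22  2.34  3.12  0.43 -0.66]
   grasp 4 maxstep 0.02 err 0.0 0.0 [ 0.25  0.83 -0.21  2.29  3.12  0.48 -0.66]
   turn 20 maxstep 0.04 err 0.0 0.0 [ 0.43  0.87 -0.53  2.29  2.66  0.53 -1.36]
-0.5 0.6
   lean 9 maxstep 0.17 err 0.0 0.0 [-0.79  0.59  0.77  2.19  0.76  0.18  0.68]
   tiltlean 4 maxstep 0.83 err 0.0 0.0 [-0.44  0.51  0.21  2.42  2.13  0.57 -0.79]
   unlean 9 maxstep 0.1 err 0.0 0.0 [ 0.39  0.64 -0.39  2.38  2.89  0.37 -1.03]
   down 10 maxstep 0.04 err 0.0 0.0 [ 0.45  0.77 -0.52  2.34  2.66  0.48 -1.39]
   grasp 4 maxstep 0.02 err 0.0
[... 772 characters left out ...]
2  2.22  0.53 -0.68]
   unlean 7 maxstep 0.08 err 0.0 0.0 [ 0.48  0.66 -0.54  2.38  2.63  0.4  -0.78]
   down 10 maxstep 0.04 err 0.0 0.0 [ 0.54  0.81 -0.69  2.34  2.44  0.54 -1.16]
   grasp 4 maxstep 0.03 err 0.0 0.0 [ 0.51  0.9  -0.68  2.29  2.47  0.59 -1.16]
   turn 20 maxstep 0.04 err 0.0 0.0 [ 0.33  0.84 -0.35  2.3   2.9   0.49 -0.43]
0 -0.6Traceback (most recent call last):
  File "<stdin>", line 11, in <module>
  File "sim.py", line 19, in run
    print('  ',name,n,'maxstep',mx.round(2),'err',np.linalg.norm(x-xt).round(4),np.linalg.norm(R.from_matrix(A.T@Rt).as_rotvec()).round(3),q.round(2))
                                ^^^^^^^^
AttributeError: 'int' object has no attribute 'round'
```

```bash
sed -i 's/        mx=0$/        mx=np.float64(0)/' sim.py
python3 - <<'E'
from sim import *
from plant import get_state
q=get_state()['q'];A0,x0=fk2(q,p)
pre=lambda d:k-B30[:,1]*d
for lean in (-.15,-.3,-.4,.25,.4):
    print(lean)
    q1=run(q,[('lean',A0@R.from_rotvec([lean,0,0]).as_matrix(),x0)],per=.02)
    A1=fk2(q1,p)[0]
    w=[('t%d'%i,A1@R.from_rotvec([0,0,-.04*i]).as_matrix(),x0) for i in range(1,6)]
    run(q1,w+[('unlean',B30,pre(.1))],per=.01)
E
```

```text
-0.15
   lean 8 maxstep 0.06 err 0.0 0.0 [-0.02  0.4  -0.03  2.14  0.61  0.22  1.05]
   t1 5 maxstep 0.02 err 0.0 0.0 [-0.09  0.4   0.07  2.18  0.65  0.13  1.02]
   t2 5 maxstep 0.09 err 0.0 0.0 [-0.17  0.4   0.19  2.21  0.56  0.04  1.1 ]
   t3 5 maxstep 0.89 err 0.0058 0.013 [-0.13  0.39  0.22  2.2  -0.93  0.04  2.66]
   t4 6 maxstep 0.0 err 0.0155 0.034 [-0.11  0.38  0.2   2.2  -0.93  0.04  2.66]
   t5 8 maxstep 0.0 err 0.0252 0.056 [-0.08  0.36  0.18  2.19 -0.92  0.04  2.66]
   unlean 15 maxstep 0.04 err 0.0349 0.079 [ 0.33  0.56 -0.24  2.14 -0.79  0.04  2.66]
-0.3
   lean 15 maxstep 0.06 err 0.0 0.0 [-0.44  0.45  0.4   2.18  0.73  0.19  0.83]
   t1 4 maxstep 0.03 err 0.0 0.0 [-0.53  0.47  0.53  2.22  0.76  0.08  0.8 ]
   t2 5 maxstep 0.78 err 0.0015 0.003 [-0.54  0.47  0.65  2.22 -1.    0.04  2.62]
   t3 5 maxstep 0.0 err 0.0114 0.025 [-0.55  0.46  0.66  2.21 -1.    0.04  2.63]
   t4 7 maxstep 0.0 err 0.0213 0.047 [-0.56  0.44  0.67  2.21 -1.    0.04  2.63]
   t5 9 maxstep 0.0 err 0.0312 0.069 [-0.57  0.43  0.68  2.2  -1.    0.04  2.63]
   unlean 30 maxstep 0.03 err 0.0349 0.079 
[... 1028 characters left out ...]
1 err 0.0 0.0 [ 0.93  0.57 -0.94  2.16  0.28  0.1   1.65]
   unlean 27 maxstep 0.61 err 0.0349 0.079 [ 0.33  0.56 -0.24  2.14 -0.79  0.04  2.66]
0.4
   lean 20 maxstep 0.05 err 0.0 0.0 [ 0.99  0.69 -1.07  1.94  0.21  0.53  1.75]
   t1 4 maxstep 0.01 err 0.0 0.0 [ 1.02  0.69 -1.08  1.97  0.21  0.48  1.76]
   t2 5 maxstep 0.01 err 0.0 0.0 [ 1.04  0.7  -1.1   2.    0.21  0.42  1.76]
   t3 5 maxstep 0.01 err 0.0 0.0 [ 1.06  0.7  -1.11  2.03  0.21  0.36  1.77]
   t4 5 maxstep 0.01 err 0.0 0.0 [ 1.08  0.71 -1.12  2.06  0.21  0.3   1.78]
   t5 5 maxstep 0.01 err 0.0 0.0 [ 1.1   0.71 -1.13  2.09  0.21  0.24  1.78]
   unlean 41 maxstep 0.57 err 0.0349 0.079 [ 0.33  0.56 -0.24  2.14 -0.79  0.04  2.66]
```

Run:
```python
from sim import *
from plant import get_state
q=get_state()['q']
rng=np.random.default_rng(1)
for tilt in (30,22,16,10):
  for r0 in (-1.1,-.6,0,.6):
    t=np.radians(tilt)-np.pi/6
    Rt=R.from_rotvec(B30[:,1]*r0).as_matrix()@B30@R.from_rotvec([0,0,-t]).as_matrix()
    best=[]
    h2=hi.copy();h2[4]=1.6
    for i in range(12):
        q0=np.clip(q+rng.normal(size=7)*.5*(i>0),lo+.05,h2-.05)
        f=lambda x:np.r_[(fk2(x,p)[1]-(k-B30[:,1]*.003))*10,R.from_matrix(fk2(x,p)[0].T@Rt).as_rotvec()*5,3e-3*(x[5]-.8)]
        s=least_squares(f,q0,bounds=(lo,h2))
        if np.linalg.norm(s.fun[:6])<2e-2: best.append((min(np.min(s.x-lo),np.min(h2-s.x)),s.x))
    best.sort(key=lambda b:-b[0]);print(tilt,r0,len(best),[(round(b[0],3),b[1].round(2)) for b in best[:1]])
```

```text
30 -1.1 0 []
30 -0.6 0 []
30 0 0 []
30 0.6 0 []
22 -1.1 0 []
22 -0.6 0 []
22 0 0 []
22 0.6 0 []
16 -1.1 0 []
16 -0.6 0 []
16 0 12 [(np.float64(0.068), array([ 0.65,  1.01, -1.08,  2.06,  1.53,  0.8 ,  0.36]))]
16 0.6 12 [(np.float64(0.09), array([ 0.8 ,  1.1 , -1.24,  2.05,  1.51,  0.8 , -0.09]))]
10 -1.1 0 []
10 -0.6 12 [(np.float64(0.079), array([ 0.4 ,  0.91, -0.82,  2.05,  1.52,  0.8 ,  0.79]))]
10 0 12 [(np.float64(0.306), array([ 0.6 ,  0.98, -1.01,  1.95,  1.29,  0.8 ,  0.57]))]
10 0.6 12 [(np.float64(0.257), array([ 0.79,  1.1 , -1.21,  1.94,  1.27,  0.8 ,  0.16]))]
```

```bash
cat > s3.py <<'E'
from sim import *
from plant import get_state
q=get_state()['q'];A0,x0=fk2(q,p)
pre=lambda d:k-B30[:,1]*d
x1=np.array([.55,-.065,.30])
def P(yaw,tilt):  # yaw about tool axis, tilt deg in shaker xz plane
    return B30@R.from_rotvec([0,0,np.pi/6-np.radians(tilt)]).as_matrix()@R.from_rotvec([0,yaw,0]).as_matrix()
for t0 in (0,10):
  for Y in (-2.2,-2.6,-3.0):
    print(t0,Y)
    w=[('untilt',P(0,t0),x1)]+[('y%.1f'%y,P(y,t0),x1) for y in np.linspace(0,Y,5)[1:]]
    w+=[('t%d'%t,P(Y,t),x1) for t in (15,20,25,30)]+[('u%.1f'%y,P(y,30),x1) for y in np.linspace(Y,-.5,4)[1:]]+[('pre',P(-.5,30),pre(.06)),('gr',P(-.5,30),pre(.003)),('turn',P(.6,30),pre(.003))]
    run(q,w,per=.04)
E
python3 s3.py
```

```text
0 -2.2
   untilt 11 maxstep 0.07 err 0.0 0.0 [ 0.35  0.58 -0.52  1.72  0.34  0.93  1.4 ]
   y-0.6 14 maxstep 0.03 err 0.0 0.0 [ 0.44  0.6  -0.68  1.72  0.44  0.97  1.85]
   y-1.1 14 maxstep 0.03 err 0.0 0.0 [ 0.52  0.64 -0.83  1.73  0.54  1.02  2.3 ]
   y-1.7 14 maxstep 0.06 err 0.0 0.0 [ 0.66  0.75 -1.14  1.73  0.74  1.17  2.66]
   y-2.2 14 maxstep 0.07 err 0.0647 0.124 [ 0.67  0.92 -1.47  1.94  1.06  1.31  2.66]
   t15 6 maxstep 0.05 err 0.029 0.057 [ 0.81  0.82 -1.47  2.07  1.22  1.04  2.66]
   t20 2 maxstep 0.04 err 0.0153 0.03 [ 0.87  0.8  -1.47  2.1   1.27  0.96  2.66]
   t25 2 maxstep 0.04 err 0.001 0.002 [ 0.92  0.78 -1.47  2.13  1.33  0.87  2.66]
   t30 3 maxstep 0.06 err 0.0 0.0 [ 0.95  0.77 -1.47  2.21  1.49  0.81  2.51]
   u-1.6 15 maxstep 0.04 err 0.0 0.0 [ 0.95  0.77 -1.47  2.21  1.49  0.81  1.95]
   u-1.1 15 maxstep 0.04 err 0.0 0.0 [ 0.95  0.77 -1.47  2.21  1.49  0.81  1.38]
   u-0.5 15 maxstep 0.04 err 0.0 0.0 [ 0.95  0.77 -1.47  2.21  1.49  0.81  0.81]
   pre 10 maxstep 0.05 err 0.0 0.0 [ 0.82  1.06 -1.35  2.32  1.92  0.99  0.51]
   gr 4 maxstep 0.03 err 0.0 0.0 [ 0
[... 5548 characters left out ...]
err 0.0412 0.089 [ 0.18  0.45 -0.19  2.28  2.09  0.04  2.66]
   t25 3 maxstep 0.03 err 0.0203 0.044 [ 0.26  0.43 -0.26  2.27  2.1   0.04  2.66]
   t30 2 maxstep 0.05 err 0.0 0.0 [ 0.35  0.42 -0.35  2.25  2.13  0.04  2.66]
   u-2.2 21 maxstep 0.02 err 0.0 0.0 [ 0.36  0.42 -0.38  2.24  1.71  0.06  2.23]
   u-1.3 21 maxstep 0.04 err 0.0 0.0 [ 0.46  0.43 -0.52  2.23  1.51  0.12  1.6 ]
   u-0.5 21 maxstep 0.04 err 0.0 0.0 [ 0.51  0.44 -0.6   2.23  1.5   0.16  0.78]
   pre 10 maxstep 0.19 err 0.0 0.0 [ 0.68  0.87 -0.96  2.34  2.16  0.67  0.23]
   gr 4 maxstep 0.03 err 0.0 0.0 [ 0.64  0.99 -0.94  2.28  2.22  0.73  0.23]
   turn 28 maxstep 0.03 err 0.0 0.0 [ 0.76  1.13 -1.23  2.27  2.04  0.96 -0.63]
```

```bash
cat > s4.py <<'E'
from sim import *
from plant import get_state
import sys
q=get_state()['q'];A0,x0=fk2(q,p)
pre=lambda d:k-B30[:,1]*d
def P(yaw,tilt):
    return B30@R.from_rotvec([0,0,np.pi/6-np.radians(tilt)]).as_matrix()@R.from_rotvec([0,yaw,0]).as_matrix()
def go(q,wps,per=.06):
    q=np.array(q,float);A,x=fk2(q,p);err=0;mar=9;ms=0;log=[]
    for name,Rt,xt in wps:
        rv=R.from_matrix(A.T@Rt).as_rotvec();n=max(2,int(np.ceil(max(np.linalg.norm(rv)/per,np.linalg.norm(xt-x)/.015))))
        for i in range(1,n+1):
            s=step(q,A@R.from_rotvec(rv*i/n).as_matrix(),x+(xt-x)*i/n);ms=max(ms,np.abs(s.x-q).max());q=s.x
            err=max(err,np.linalg.norm(s.fun[:6]));mar=min(mar,np.min(q-lo),np.min(hi-q))
        A,x=fk2(q,p);log.append((name,q.round(2)))
    return err,mar,ms,log
if __name__=='__main__':
  for x1 in (np.array([.55,-.065,.30]),np.array([.60,-.06,.28]),np.array([.62,-.10,.32]),np.array([.58,.03,.3])):
    for t0 in (8,15):
      for Y in (-1.5,-1.7,-1.9):
        w=[('untilt',P(0,t0),x1),('y',P(Y/2,t0),x1),('Y',P(Y,t0),x1)]+[('t%d'%t,P(Y,t),x1) for t in (22,30)]+[('u',P(Y/2-.25,30),x1),('U',P(-.5,30),x1),('pre',P(-.5,30),pre(.06)),('gr',P(-.5,30),pre(.003)),('turn',P(.6,30),pre(.003))]
        e,m,ms,l=go(q,w); print(x1,t0,Y,'err %.3f mar %.3f step %.2f'%(e,m,ms),l[4],flush=True)
E
python3 s4.py
```

```text
[ 0.55  -0.065  0.3  ] 8 -1.5 err 0.000 mar 0.078 step 0.44 ('t30', array([ 0.58,  0.46, -0.7 ,  2.22,  1.49,  0.22,  1.79]))
[ 0.55  -0.065  0.3  ] 8 -1.7 err 0.000 mar 0.000 step 0.21 ('t30', array([ 0.77,  0.54, -1.01,  2.22,  1.49,  0.41,  2.  ]))
[ 0.55  -0.065  0.3  ] 8 -1.9 err 0.000 mar 0.000 step 0.11 ('t30', array([ 0.95,  0.77, -1.47,  2.21,  1.49,  0.81,  2.21]))
[ 0.55  -0.065  0.3  ] 15 -1.5 err 0.000 mar 0.155 step 0.43 ('t30', array([ 0.58,  0.46, -0.71,  2.22,  1.49,  0.22,  1.79]))
[ 0.55  -0.065  0.3  ] 15 -1.7 err 0.000 mar 0.000 step 0.33 ('t30', array([ 0.64,  0.48, -0.8 ,  2.22,  1.49,  0.27,  1.99]))
[ 0.55  -0.065  0.3  ] 15 -1.9 err 0.000 mar 0.000 step 0.13 ('t30', array([ 0.9 ,  0.67, -1.3 ,  2.21,  1.49,  0.64,  2.21]))
[ 0.6  -0.06  0.28] 8 -1.5 err 0.000 mar 0.080 step 0.34 ('t30', array([ 0.46,  0.53, -0.59,  2.13,  1.44,  0.21,  1.84]))
[ 0.6  -0.06  0.28] 8 -1.7 err 0.000 mar 0.000 step 0.17 ('t30', array([ 0.7 ,  0.64, -1.  ,  2.12,  1.49,  0.48,  2.03]))
[ 0.6  -0.06  0.28] 8 -1.9 err 0.019 mar 0.000 step 0.11 ('t30', array([ 0.87,  0.88, -1.47,  2
[... 1163 characters left out ...]
5 err 0.000 mar 0.219 step 0.32 ('t30', array([ 0.27,  0.47, -0.6 ,  2.17,  1.49,  0.3 ,  1.6 ]))
[0.58 0.03 0.3 ] 8 -1.7 err 0.000 mar 0.061 step 0.27 ('t30', array([ 0.34,  0.49, -0.71,  2.17,  1.49,  0.35,  1.8 ]))
[0.58 0.03 0.3 ] 8 -1.9 err 0.000 mar 0.000 step 0.14 ('t30', array([ 0.57,  0.61, -1.1 ,  2.17,  1.5 ,  0.61,  2.02]))
[0.58 0.03 0.3 ] 15 -1.5 err 0.000 mar 0.219 step 0.33 ('t30', array([ 0.26,  0.47, -0.58,  2.18,  1.49,  0.29,  1.6 ]))
[0.58 0.03 0.3 ] 15 -1.7 err 0.000 mar 0.151 step 0.28 ('t30', array([ 0.32,  0.49, -0.68,  2.17,  1.49,  0.34,  1.8 ]))
[0.58 0.03 0.3 ] 15 -1.9 err 0.000 mar 0.000 step 0.22 ('t30', array([ 0.41,  0.51, -0.81,  2.17,  1.49,  0.41,  2.01]))
```

send_rows(
  motion=[
    [[0, 0, 0, 0.47, 0.2, 0.9, 1], [0, 0, 0, 0.47, 0.2, 0.9, 1], [0, 0, 0, 0.47, 0.2, 0.9, 1], [0, 0, 0, 0.47, 0.2, 0.9, 1], [0, 0, 0, 0.47, 0.2, 0.9, 1]],
  ],
)

```text
clock: 15.23
tool_pos: [0.5786, 0.03, 0.3007]
eef_rot: [-0.682, -0.187, -0.097, 0.7]
contact_force: [0.2, 0.2, 0.0]
opening: 0.004
```

send_rows(
  motion=[
    [[0, 0, 0.6, 0, 0, 0, 1], [0, 0, 0.6, 0, 0, 0, 1], [0, 0, 0.64, 0, 0, 0, 1], [0, -1, 0, 0, 0, 0, 1], [0, -1, 0, 0, 0, 0, 1]],
  ],
)

```text
clock: 15.65
tool_pos: [0.5791, 0.0293, 0.3006]
eef_rot: [0.695, 0.194, -0.012, -0.692]
contact_force: [-1.1, 0.6, 0.2]
opening: 0.006
```

send_rows(
  motion=[
    [[0, -1, 0, 0, 0, 0, 1], [0, -1, 0, 0, 0, 0, 1], [0, -1, 0, 0, 0, 0, 1], [0, -1, 0, 0, 0, 0, 1], [0, -1, 0, 0, 0, 0, 1]],
  ],
)

```text
clock: 16.07
tool_pos: [0.5783, 0.0291, 0.3004]
eef_rot: [0.679, 0.327, -0.15, -0.64]
contact_force: [0.9, -0.1, -0.1]
opening: 0.007
```

send_rows(
  motion=[
    [[0, -1, 0, 0, 0, 0, 1], [0, -1, 0, 0, 0, 0, 1], [0, -1, 0, 0, 0, 0, 1], [0, -1, 0, 0, 0, 0, 1], [0, -1, 0, 0, 0, 0, 1]],
  ],
)

```text
clock: 16.48
tool_pos: [0.5783, 0.0291, 0.3004]
eef_rot: [0.636, 0.448, -0.282, -0.562]
contact_force: [1.0, 0.1, 0.6]
opening: 0.002
```

Run:
```python
from sim import *
s=get_state();print(s['tool_pos'],s['contact_force'],s['q'].round(3));print(R.from_quat(s['eef_rot']).as_matrix().round(3), fk2(s['q'],p)[1])
```

```text
[0.57825706 0.02905653 0.30035747] [0.98254086 0.07369601 0.58942188] [ 0.303  0.539 -0.679  1.873  0.617  0.657  1.943]
[[ 0.44   0.252 -0.862]
 [ 0.886  0.033  0.462]
 [ 0.145 -0.967 -0.209]] [0.58494128 0.02809515 0.30320421]
```

send_rows(
  motion=[
    [[0, -1, 0, 0, 0, 0, 1], [0, -1, 0, 0, 0, 0, 1], [0, -1, 0, 0, 0, 0, 1], [0, -1, 0, 0, 0, 0, 1], [0, -1, 0, 0, 0, 0, 1]],
  ],
)

```text
clock: 16.9
tool_pos: [0.5782, 0.0291, 0.3003]
eef_rot: [0.567, 0.55, -0.403, -0.462]
contact_force: [-0.4, -0.6, 0.6]
opening: 0.004
```

send_rows(
  motion=[
    [[0, -1, 0, 0, 0, 0, 1], [0, -1, 0, 0, 0, 0, 1], [0, -1, 0, 0, 0, 0, 1], [0, -1, 0, 0, 0, 0, 1], [-0.5, 0, 0.06, 0, 0, 0, 1]],
  ],
)

```text
clock: 17.32
tool_pos: [0.5797, 0.0294, 0.3005]
eef_rot: [0.505, 0.626, -0.475, -0.358]
contact_force: [0.2, 0.1, -0.5]
opening: 0.006
```

```bash
cat > st.py <<'E'
from sim import *
s=get_state();print(s['clock'],s['tool_pos'],s['contact_force'],s['q'].round(3));M=R.from_quat(s['eef_rot']).as_matrix()
N=B30.T@M; a=B30.T@M[:,1]
print('tool y in knob frame',a.round(3),'yaw',np.arctan2(-(B30.T@M[:,0])[2],(B30.T@M[:,0])[0]).round(3))
E
python3 st.py
```

```text
17.3167 [0.57967042 0.0294168  0.30045168] [ 0.15713737  0.12879269 -0.46806045] [ 0.407  0.573 -0.854  1.903  0.802  0.678  2.487]
tool y in knob frame [-0.223  0.975 -0.001] yaw -1.672
```

Remaining tilt about 0.225 rad: six more rows.

send_rows(
  motion=[
    [[-0.5, 0, 0.06, 0, 0, 0, 1], [-0.5, 0, 0.06, 0, 0, 0, 1], [-0.5, 0, 0.06, 0, 0, 0, 1], [0, 0, 0, 0, 0, 0, 1], [0, 0, 0, 0, 0, 0, 1]],
  ],
)

```text
clock: 17.73
tool_pos: [0.5779, 0.0291, 0.3005]
eef_rot: [0.53, 0.648, -0.44, -0.324]
contact_force: [0.9, 0.1, 1.2]
opening: 0.006
```

```bash
python3 st.py
```

```text
17.7333 [0.577871   0.02910871 0.30051629] [0.85816356 0.06353146 1.22217972] [ 0.365  0.517 -0.754  2.019  0.973  0.481  2.309]
tool y in knob frame [-0.107  0.994 -0.006] yaw -1.673
```

send_rows(
  motion=[
    [[-0.3, 0, 0, 0, 0, 0, 1], [-0.3, 0, 0, 0, 0, 0, 1], [-0.25, 0, 0, 0, 0, 0, 1], [-0.25, 0, 0, 0, 0, 0, 1], [-0.25, 0, 0, 0, 0, 0, 1]],
  ],
)

```text
clock: 18.15
tool_pos: [0.5793, 0.0294, 0.3009]
eef_rot: [0.547, 0.671, -0.403, -0.295]
contact_force: [0.0, -0.0, -0.1]
opening: 0.008
```

```bash
python3 st.py
```

```text
18.15 [0.57926712 0.02935872 0.30090481] [ 0.04362013 -0.0046854  -0.07872488] [ 0.263  0.468 -0.564  2.119  1.297  0.27   1.983]
tool y in knob frame [0.003 1.    0.006] yaw -1.671
```

Run:
```python
from s4 import *
s=get_state();q=s['q'];x1=fk2(q,p)[1]
for order in (0,1):
    w=[('U',P(-.6,30),x1),('pre',P(-.6,30),pre(.1)),('pre',P(-.6,30),pre(.06)),('gr',P(-.6,30),pre(.003)),('turn',P(.7,30),pre(.003))]
    if order: w=[('pre',P(-1.67,30),pre(.1)),('U',P(-.6,30),pre(.1))]+w[2:]
    e,m,ms,l=go(q,w,per=.03);print(e,m,ms);[print(i) for i in l]
M=R.from_quat(s['eef_rot']).as_matrix();print(M.T@(pre(.1)-s['tool_pos']))
```

```text
0.7951843892402006 6.938893903907228e-18 0.8156705392852801
('U', array([ 0.08,  0.44, -0.31,  2.11,  1.06,  0.16,  1.13]))
('pre', array([ 0.32,  0.56, -0.26,  2.14, -0.22,  0.04,  2.66]))
('pre', array([ 0.29,  0.63, -0.23,  2.08, -0.21,  0.04,  2.66]))
('gr', array([ 0.25,  0.74, -0.21,  1.99, -0.21,  0.04,  2.66]))
('turn', array([ 0.27,  0.74, -0.19,  2.  , -1.  ,  0.04,  2.17]))
2.86117344583325e-06 0.06391004536664568 0.16099827652818433
('pre', array([ 0.67,  0.75, -0.89,  2.37,  2.18,  0.55,  1.34]))
('U', array([ 0.79,  0.86, -1.17,  2.36,  1.96,  0.74,  0.49]))
('pre', array([ 0.75,  0.95, -1.14,  2.33,  2.03,  0.8 ,  0.48]))
('gr', array([ 0.71,  1.07, -1.1 ,  2.27,  2.11,  0.86,  0.48]))
('turn', array([ 0.8 ,  1.25, -1.41,  2.26,  1.97,  1.14, -0.6 ]))
[-0.08026821  0.06188537  0.10473214]
```

send_rows(
  motion=[
    [[0, 0, 0, -0.4, 0.3, 0.53, 1], [0, 0, 0, -0.4, 0.3, 0.53, 1], [0, 0, 0, -0.4, 0.3, 0.53, 1], [0, 0, 0, -0.4, 0.3, 0.53, 1], [0, 0, 0, -0.4, 0.3, 0.53, 1]],
  ],
)

```text
clock: 18.57
tool_pos: [0.5592, -0.0191, 0.2502]
eef_rot: [0.547, 0.671, -0.403, -0.294]
contact_force: [-0.5, -0.6, -0.3]
opening: 0.004
```

```bash
python3 st.py
```

```text
18.5667 [ 0.55915648 -0.019124    0.2502316 ] [-0.53241538 -0.61382553 -0.29785342] [ 0.41   0.562 -0.636  2.229  1.929  0.296  1.457]
tool y in knob frame [0.004 1.    0.005] yaw -1.672
```

send_rows(
  motion=[
    [[0, 0, 0, -0.4, 0.3, 0.53, 1], [0, 0, 0, -0.4, 0.3, 0.53, 1], [0, 0, 0, -0.4, 0.3, 0.53, 1], [0, 0, 0, -0.4, 0.3, 0.53, 1], [0, 0, 0, -0.4, 0.3, 0.53, 1]],
  ],
)

```text
clock: 18.98
tool_pos: [0.5387, -0.0681, 0.1993]
eef_rot: [0.548, 0.671, -0.403, -0.295]
contact_force: [0.8, -0.1, -0.5]
opening: 0.004
```

```bash
python3 st.py
```

```text
18.9833 [ 0.53865081 -0.06806003  0.1992627 ] [ 0.78861717 -0.12552128 -0.52599283] [ 0.607  0.71  -0.789  2.308  2.193  0.45   1.329]
tool y in knob frame [0.003 1.    0.005] yaw -1.671
```

send_rows(
  motion=[
    [[0, 1, 0, 0, 0, 0, 0.1], [0, 1, 0, 0, 0, 0, 0.1], [0, 1, 0, 0, 0, 0, 0.1], [0, 1, 0, 0, 0, 0, 0.1], [0, 1, 0, 0, 0, 0, 0.1]],
  ],
)

```text
clock: 19.4
tool_pos: [0.5387, -0.0677, 0.1996]
eef_rot: [0.617, 0.598, -0.285, -0.424]
contact_force: [-0.2, 0.2, 0.4]
opening: 0.36
```

send_rows(
  motion=[
    [[0, 1, 0, 0, 0, 0, 0.1], [0, 1, 0, 0, 0, 0, 0.1], [0, 1, 0, 0, 0, 0, 0.1], [0, 1, 0, 0, 0, 0, 0.1], [0, 1, 0, 0, 0, 0, 0.1]],
  ],
)

```text
clock: 19.82
tool_pos: [0.5387, -0.0677, 0.1996]
eef_rot: [0.662, 0.502, -0.157, -0.534]
contact_force: [0.8, -0.4, 0.0]
opening: 0.451
```

send_rows(
  motion=[
    [[0, 1, 0, 0, 0, 0, 0.1], [0, 1, 0, 0, 0, 0, 0.1], [0, 1, 0, 0, 0, 0, 0.1], [0, 0, 0, 0, 0, 0, 0.1], [0, 0, 0, 0, 0, 0, 0.1]],
  ],
)

```text
clock: 20.23
tool_pos: [0.5383, -0.0675, 0.1995]
eef_rot: [0.675, 0.436, -0.079, -0.589]
contact_force: [-0.5, 0.4, -0.0]
opening: 0.449
```

```bash
python3 st.py; python3 -c "
from h import *
snap('wrist','w7.png');snap('top','t7.png')"
```

```text
20.2333 [ 0.53830165 -0.06748039  0.19953322] [-0.48013148  0.38461216 -0.04986491] [ 0.745  0.811 -1.065  2.302  1.963  0.635  0.539]
tool y in knob frame [0.002 1.    0.006] yaw -0.633
```

View pics/w7.png

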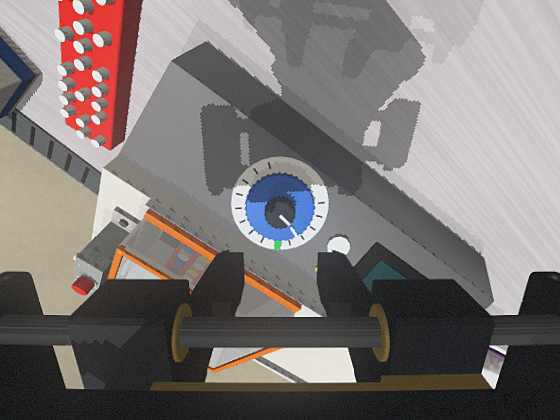

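View pics/t7.png

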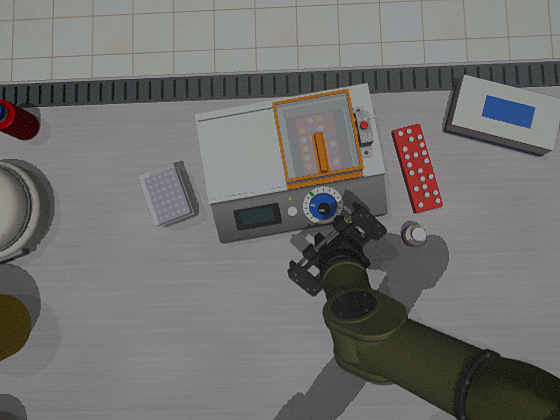

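```bash
python3 -c "
from h import *
W=load('w7.png');c=cv2.resize(W['img'][150:256,225:335],None,fx=5.5,fy=5.5,interpolation=cv2.INTER_CUBIC);cv2.imwrite('pics/cw7.png',c[:,:,::-1])
W=load('w6.png');c=cv2.resize(W['img'][90:185,235:335],None,fx=6,fy=6,interpolation=cv2.INTER_CUBIC);cv2.imwrite('pics/cw6.png',c[:,:,::-1])"
```

```text
(no output)
```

View pics/cw7.png

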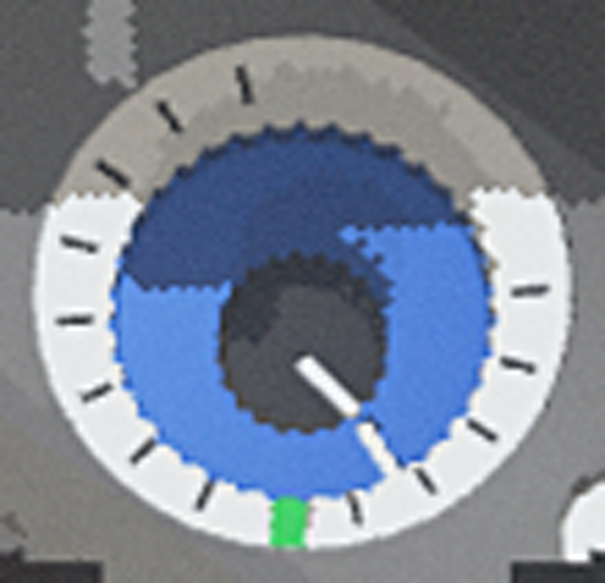

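View pics/cw6.png

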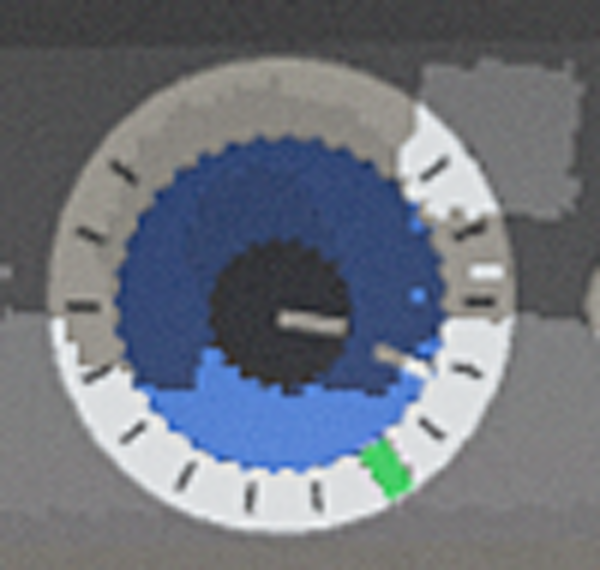

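```bash
cat > kn.py <<'E'
from sim import *
W6=load('w6.png');W7=load('w7.png');T=load('top0.png');W1=load('w1.png')
u7=lambda a:(a[0]/5.5-.41+225,a[1]/5.5-.41+150); u6=lambda a:(a[0]/6-.42+235,a[1]/6-.42+90)
n=-B30[:,1]
def onplane(c,uv,d,k):
    o,v=ray(c,uv); P=k+n*d; return o+v*(n@(P-o))/(n@v)
def loc(X,k): return (B30.T@(X-k))
if __name__=='__main__':
    c7=u7((303,351));c6=u6((280,322));ct=(323.55,209.55)
    for nm,l in (('67',[(W7,c7),(W6,c6)]),('67t',[(W7,c7),(W6,c6),(T,ct)]),('7t',[(W7,c7),(T,ct)])):
        x,e=tri(l);print(nm,x.round(4),np.round(e,4))
    kk=tri([(W7,c7),(W6,c6),(T,ct)])[0]
    for nm,W,u,le,lc,g,dc,tk,dx in (('7',W7,u7,(357,415),(303,357),(290,522),(303,292),[(360,425),(397,472)],[(38,300),(570,290),(300,38),(308,547)]),('6',W6,u6,(347,327),(280,320),(387,470),(283,294),[(376,350),(425,370)],[(50,290),(517,290),(280,58),(283,532)])):
        a=loc(onplane(W,u(lc),0,kk),kk);b=loc(onplane(W,u(le),0,kk),kk);gg=loc(onplane(W,u(g),-.027,kk),kk)
        print(nm,'line',a.round(4),b.round(4),'green',gg.round(4),'dial',[loc(onplane(W,u(d),-.027,kk),kk).round(4) for d in dx],'tick',[loc(onplane(W,u(d),-.016,kk),kk).round(4) for d in tk])
E
python3 kn.py
```

```text
67 [ 0.593  -0.0599  0.1072] [0.0006 0.0006]
67t [ 0.59   -0.0604  0.1105] [0.0008 0.001  0.0009]
7t [ 0.5898 -0.0602  0.1096] [0.0005 0.0005]
7 line [0.0001 0.     0.0001] [ 0.0028 -0.      0.0122] green [0.0333 0.027  0.0216] dial [array([ 0.0254,  0.027 , -0.0356]), array([-0.0278,  0.027 ,  0.0342]), array([-0.0348,  0.027 , -0.0261]), array([0.0352, 0.027 , 0.0269])] tick [array([0.0085, 0.016 , 0.0177]), array([0.0115, 0.016 , 0.0275])]
6 line [ 0.0007 -0.     -0.0003] [ 0.002  -0.      0.0114] green [0.032  0.027  0.0202] dial [array([-0.0028,  0.027 , -0.0439]), array([-0.0021,  0.027 ,  0.0444]), array([-0.0438,  0.027 , -0.    ]), array([ 0.0442,  0.027 , -0.0001])] tick [array([0.0077, 0.016 , 0.0173]), array([0.0115, 0.016 , 0.0264])]
```

Run:
```python
from sim import *
s=get_state();M=R.from_quat(s['eef_rot']).as_matrix();k=np.array([.590,-.0603,.1112]);n=-B30[:,1]
print(M.T@(k+n*.004-s['tool_pos']), R.from_matrix(M.T@R.from_rotvec(B30[:,1]*-.63).as_matrix()@B30).as_rotvec())
```

```text
[ 0.0003954   0.09876272 -0.00118893] [-0.00330133  0.00334392  0.00477866]
```

send_rows(
  motion=[
    [[0, 0, 0.06, 0.02, 0.8, -0.06, 0.1], [0, 0, 0, 0, 0.8, 0, 0.1], [0, 0, 0, 0, 0.8, 0, 0.1], [0, 0, 0, 0, 0.8, 0, 0.1], [0, 0, 0, 0, 0.5, 0, 0.1]],
  ],
)

```text
clock: 20.75
tool_pos: [0.5758, -0.0626, 0.1347]
eef_rot: [0.677, 0.434, -0.081, -0.589]
contact_force: [-0.4, -0.4, -1.0]
opening: 0.446
```

```bash
python3 st.py; python3 -c "
from h import *
snap('wrist','w8.png');snap('side','s8.png')
cv2.imwrite('pics/s8c.png',cv2.resize(load('s8.png')['img'][150:290,215:410],None,fx=4,fy=4)[:,:,::-1])
k=np.array([.590,-.0603,.1112]);s=get_state();M=R.from_quat(s['eef_rot']).as_matrix();print(M.T@(k-s['tool_pos']))"
```

```text
20.75 [ 0.57581306 -0.06256115  0.13472034] [-0.37412634 -0.35049027 -0.9520433 ] [ 0.678  0.982 -1.025  2.239  2.08   0.739  0.504]
tool y in knob frame [-0.003  1.     0.003] yaw -0.633
[ 0.00088417  0.02772632 -0.00077626]
```

View pics/w8.png

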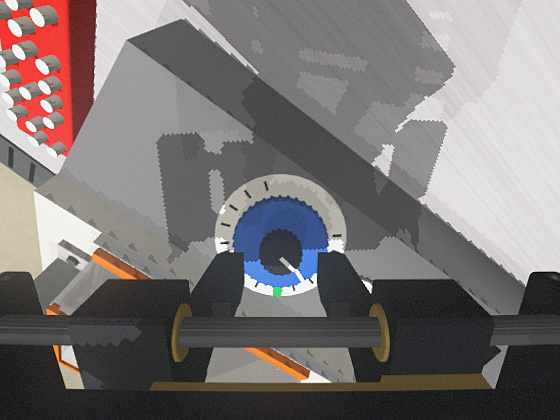

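View pics/s8c.png

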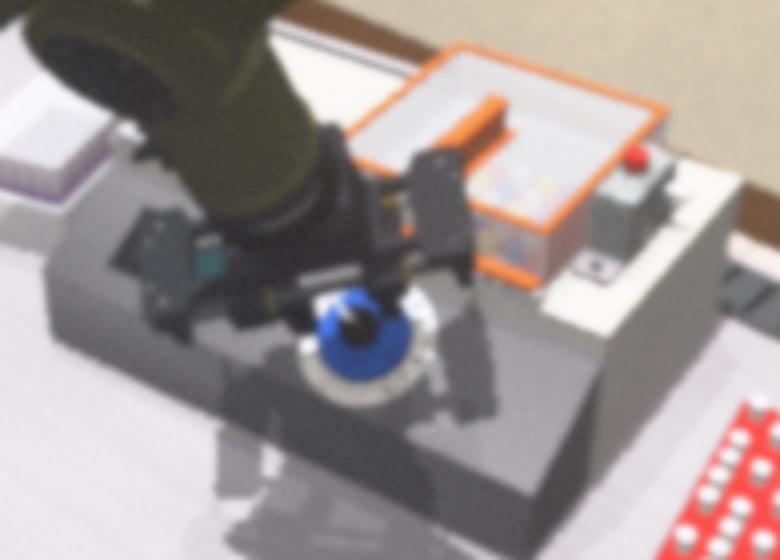

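send_rows(
  motion=[
    [[0, 0, 0, 0.04, 0.24, -0.04, 0.1], [0, 0, 0, 0, 0.24, 0, 0.1], [0, 0, 0, 0, 0.24, 0, 0.1], [0, 0, 0, 0, 0.23, 0, 0.1], [0, 0, 0, 0, 0.2, 0, 0.1]],
  ],
)

```text
clock: 21.27
tool_pos: [0.5878, -0.0609, 0.1165]
eef_rot: [0.677, 0.434, -0.08, -0.589]
contact_force: [-0.7, 0.2, 0.6]
opening: 0.452
```

```bash
python3 st.py; python3 -c "
from h import *
snap('wrist','w9.png');snap('top','t9.png')
k=np.array([.590,-.0603,.1112]);s=get_state();M=R.from_quat(s['eef_rot']).as_matrix();print(M.T@(k-s['tool_pos']))
cv2.imwrite('pics/t9c.png',cv2.resize(load('t9.png')['img'][75:280,240:420],None,fx=3,fy=2.9)[:,:,::-1])"
```

```text
21.2667 [ 0.58775614 -0.0609276   0.11645514] [-0.65797441  0.22886107  0.55712628] [ 0.663  1.027 -1.013  2.213  2.109  0.757  0.503]
tool y in knob frame [-0.002  1.     0.003] yaw -0.632
[-0.00012905  0.0054634   0.00039249]
```

View pics/w9.png

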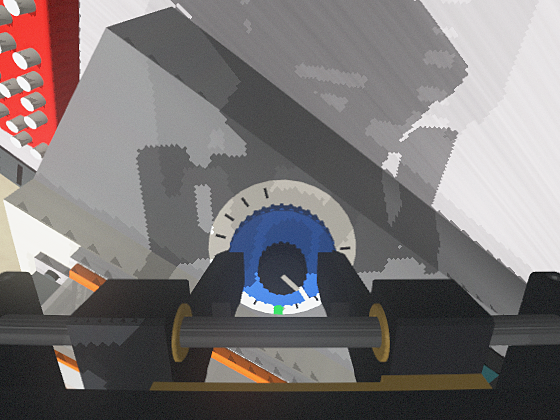

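View pics/t9c.png

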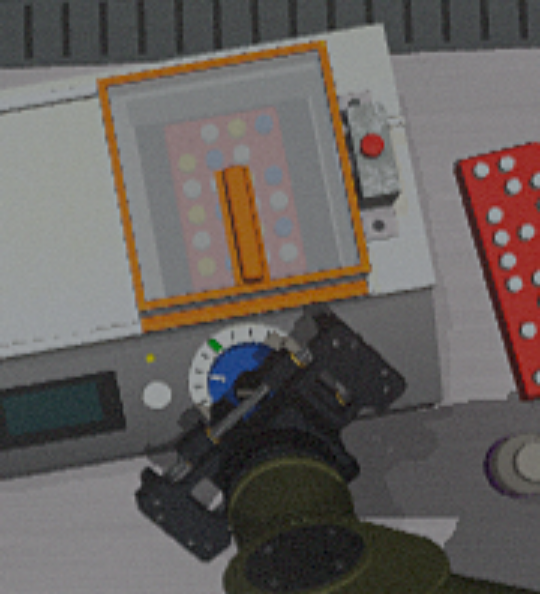

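send_rows(
  motion=[
    [[0, 0, 0, 0, 0, 0, 1], [0, 0, 0, 0, 0, 0, 1], [0, 0, 0, 0, 0, 0, 1], [0, 0, 0, 0, 0, 0, 1], [0, 0, 0, 0, 0, 0, 1]],
  ],
  force=10,
)

```text
clock: 21.78
tool_pos: [0.5871, -0.0603, 0.1166]
eef_rot: [0.676, 0.434, -0.08, -0.59]
contact_force: [-0.7, 1.0, -1.1]
opening: 0.266
```

```bash
python3 st.py; python3 -c "
from h import *
snap('wrist','w10.png')
k=np.array([.590,-.0603,.1112]);s=get_state();M=R.from_quat(s['eef_rot']).as_matrix();print(M.T@(k-s['tool_pos']),s['opening']*88, s['moment'])"
```

```text
21.7833 [ 0.58708037 -0.06030815  0.11658963] [-0.72515298  1.03842693 -1.14585691] [ 0.663  1.027 -1.013  2.214  2.108  0.756  0.503]
tool y in knob frame [-0.003  1.     0.004] yaw -0.633
[-0.00038108  0.00611773 -0.00022265] 23.19115517338593 [0.19251811 0.80342868 0.20573082]
```

View pics/w10.png

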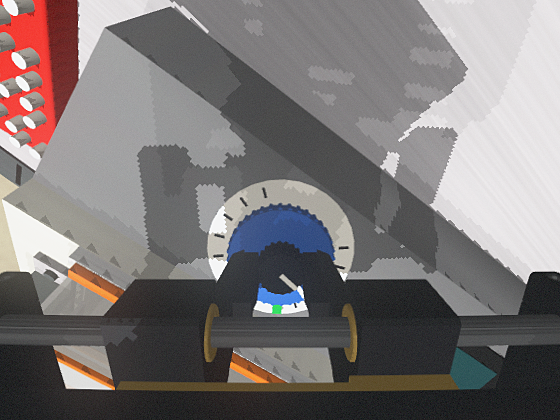

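send_rows(
  motion=[
    [[0, 0.6, 0, 0, 0, 0, 1], [0, 0.6, 0, 0, 0, 0, 1], [0, 0.6, 0, 0, 0, 0, 1], [0, 0.6, 0, 0, 0, 0, 1], [0, 0.6, 0, 0, 0, 0, 1]],
  ],
)

```text
clock: 22.25
tool_pos: [0.5872, -0.0605, 0.1167]
eef_rot: [0.681, 0.36, 0.002, -0.638]
contact_force: [-1.4, 0.5, 0.2]
opening: 0.262
```

```bash
python3 st.py; python3 -c "
from h import *
snap('wrist','w11.png')
k=np.array([.590,-.0603,.1112]);s=get_state();M=R.from_quat(s['eef_rot']).as_matrix();print(M.T@(k-s['tool_pos']),s['opening']*88, s['moment'])"
```

```text
22.25 [ 0.58717365 -0.06047412  0.11666492] [-1.37647816  0.48663839  0.20782792] [ 0.69   1.059 -1.077  2.213  2.073  0.809  0.312]
tool y in knob frame [-0.002  1.     0.004] yaw -0.39
[-0.00035046  0.00607517 -0.0001567 ] 23.37263616659397 [0.10105765 0.74584413 0.09833376]
```

View pics/w11.png

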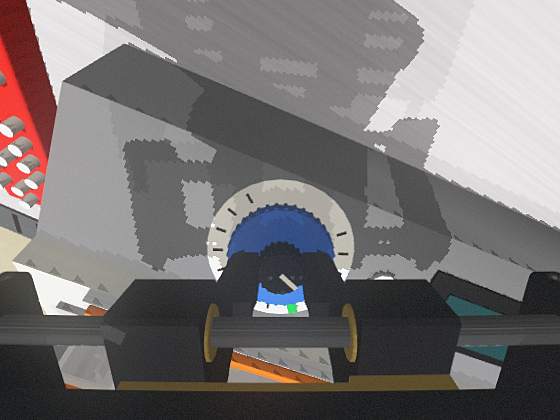

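send_rows(
  motion=[
    [[0, 0.8, 0, 0, 0, 0, 1], [0, 0.8, 0, 0, 0, 0, 1], [0, 0.8, 0, 0, 0, 0, 1], [0, 0.8, 0, 0, 0, 0, 1], [0, 0.8, 0, 0, 0, 0, 1]],
  ],
)

```text
clock: 22.72
tool_pos: [0.5873, -0.0607, 0.1167]
eef_rot: [-0.672, -0.254, -0.11, 0.687]
contact_force: [-2.2, 1.2, 1.4]
opening: 0.265
```

send_rows(
  motion=[
    [[0, 0.8, 0, 0, 0, 0, 1], [0, 0.8, 0, 0, 0, 0, 1], [0, 0.8, 0, 0, 0, 0, 1], [0, 0.5, 0, 0, 0, 0, 1], [0, 0, 0, 0, 0, 0, 1]],
  ],
)

```text
clock: 23.13
tool_pos: [0.5873, -0.0609, 0.1167]
eef_rot: [-0.655, -0.173, -0.187, 0.711]
contact_force: [-1.3, 0.8, 2.3]
opening: 0.262
```

```bash
python3 st.py; python3 -c "
from h import *
snap('wrist','w12.png')
c=cv2.resize(load('w12.png')['img'][165:325,190:370],None,fx=4,fy=3.75,interpolation=cv2.INTER_CUBIC);cv2.imwrite('pics/cw12.png',c[:,:,::-1])"
```

```text
23.1333 [ 0.58728282 -0.06087035  0.11665893] [-1.30194292  0.82017215  2.34809004] [ 0.741  1.134 -1.212  2.21   2.013  0.931 -0.14 ]
tool y in knob frame [-0.002  1.     0.003] yaw 0.16
```

View pics/cw12.png

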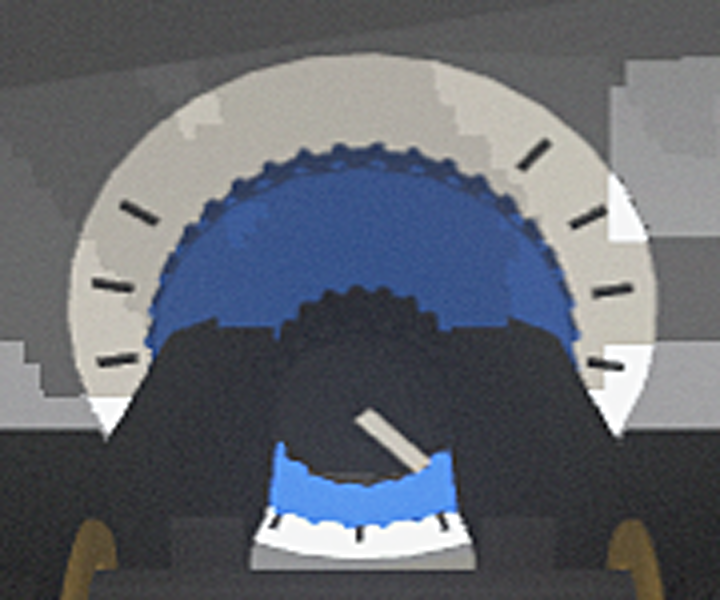

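send_rows(
  motion=[
    [[0, 0, 0, 0, 0, 0, 0.2], [0, 0, 0, 0, 0, 0, 0.1], [0, 0, 0, 0, 0, 0, 0.1], [0, 0, 0, 0, -0.2, 0, 0.1], [0, 0, 0, 0, -0.5, 0, 0.1]],
  ],
)

```text
clock: 23.6
tool_pos: [0.5805, -0.062, 0.1283]
eef_rot: [-0.655, -0.173, -0.187, 0.711]
contact_force: [-0.7, 0.7, 0.2]
opening: 0.45
```

send_rows(
  motion=[
    [[0, 0, 0, 0, -0.8, 0, 0.1], [0, 0, 0, 0, -1, 0, 0.1], [0, 0, 0, 0, -1, 0, 0.1], [0, 0, 0, 0, -1, 0, 0.1], [0, 0, 0, 0, 0, 0, 0.1]],
  ],
)

```text
clock: 24.02
tool_pos: [0.5424, -0.0671, 0.198]
eef_rot: [-0.655, -0.175, -0.187, 0.711]
contact_force: [-0.6, 1.1, 0.3]
opening: 0.445
```

```bash
python3 st.py; python3 -c "
from h import *
snap('wrist','w13.png');snap('top','t13.png');snap('side','s13.png')
c=cv2.resize(load('w13.png')['img'][155:265,220:340],None,fx=5,fy=5,interpolation=cv2.INTER_CUBIC);cv2.imwrite('pics/cw13.png',c[:,:,::-1])"
```

```text
24.0167 [ 0.54238822 -0.06707183  0.19801005] [-0.6308527   1.11359892  0.33809871] [ 0.825  0.94  -1.298  2.289  1.846  0.85  -0.109]
tool y in knob frame [0.001 1.    0.002] yaw 0.157
```

View pics/cw13.png

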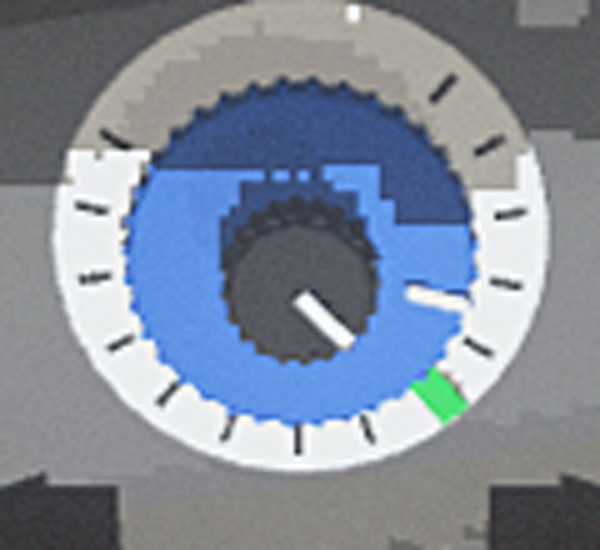

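View pics/t13.png

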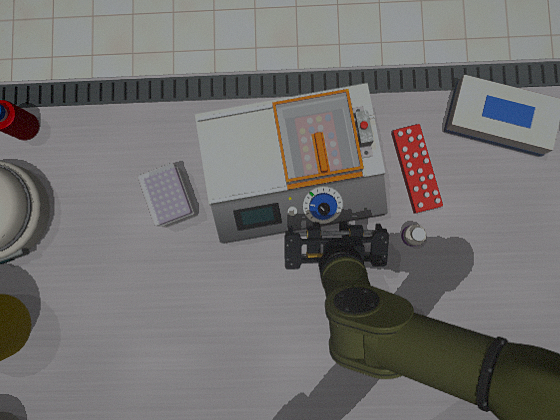

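Run:
```python
from kn import *
W=load('w13.png');u=lambda a:(a[0]/5-.4+220,a[1]/5-.4+155)
for kk in (np.array([.590,-.0604,.1105]),):
    d=np.array([loc(onplane(W,u(a),-.027,kk),kk) for a in [(53,235),(550,235),(300,0),(300,470)]]);print('dial',d.round(4))
    a=loc(onplane(W,u((300,298)),0,kk),kk);b=loc(onplane(W,u((350,344)),0,kk),kk);g=loc(onplane(W,u((440,396)),-.027,kk),kk)
    tk=[loc(onplane(W,u(t),-.016,kk),kk).round(4) for t in [(408,291),(466,302)]]
    an=lambda v:np.degrees(np.arctan2(v[0],v[2])).round(1)
    print(a.round(4),b.round(4),'line',an(b-a),an(b),'green',an(g),g.round(4),'tick',tk)
```

```text
dial [[-0.0084  0.027  -0.0436]
 [ 0.0055  0.027   0.0442]
 [-0.0427  0.027   0.0065]
 [ 0.0441  0.027  -0.0072]]
[ 0.0012  0.     -0.0004] [0.0104 0.     0.0064] line 53.2 58.2 green 58.1 [0.0333 0.027  0.0207] tick [array([0.0083, 0.016 , 0.0174]), array([0.0118, 0.016 , 0.0271])]
```

Run:
```python
from kn import *
W=load('w13.png');kk=np.array([.590,-.0604,.1105]);I=W['img'].astype(int)
an=lambda v:np.degrees(np.arctan2(v[0],v[2])).round(1)
ys,xs=np.mgrid[205:232,268:302]; sub=I[205:232,268:302].min(2)
pts=[];w=[]
for y,x,v in zip(ys.ravel(),xs.ravel(),sub.ravel()):
    L=loc(onplane(W,(x,y),0,kk),kk)
    if v>110 and np.hypot(L[0],L[2])<.0125: pts.append(L[[2,0]]);w.append(v-100)
pts=np.array(pts);m=pts.mean(0);U,S,V=np.linalg.svd(pts-m);d=V[0]*np.sign(V[0]@m);print(len(pts),m.round(4),S,'line dir',np.degrees(np.arctan2(d[1],d[0])).round(1),'mean dir',np.degrees(np.arctan2(m[1],m[0])).round(1))
G=(I[...,1]>I[...,0]+60)&(I[...,1]>I[...,2]+60);ys,xs=np.nonzero(G);g=np.mean([loc(onplane(W,(x,y),-.027,kk),kk) for x,y in zip(xs,ys)],0);print(len(xs),g,an(g))
```

```text
62 [0.0027 0.0056] [0.02798139 0.00788346] line dir 55.2 mean dir 64.5
59 [0.033205   0.02699881 0.02058129] 58.2
```

Run:
```python
from kn import *
kk=np.array([.590,-.0604,.1105])
for f,box in (('w7.png',(205,232,268,295)),('w6.png',(138,150,276,300)),('w13.png',(205,232,268,302)),('w10.png',None)):
    if box is None: continue
    W=load(f);I=W['img'].astype(int);a,b,c,e=box
    ys,xs=np.mgrid[a:b,c:e]; sub=I[a:b,c:e].min(2);best=[]
    for dz,dx in ((0,0),):
      for thr in (90,110,130):
        pts=np.array([q for q in [loc(onplane(W,(x,y),0,kk),kk)[[2,0]] for y,x,v in zip(ys.ravel(),xs.ravel(),sub.ravel()) if v>thr] if np.hypot(*q)<.0125])
        m=pts.mean(0);U,S,V=np.linalg.svd(pts-m);d=V[0]*np.sign(V[0]@m);print(f,thr,len(pts),m.round(4),S.round(3),np.degrees(np.arctan2(d[1],d[0])).round(1),np.degrees(np.arctan2(m[1],m[0])).round(1))
s=get_state();print(s['clock'],s['contact_force'])
a=load('t7.png')['img'];b=load('t13.png')['img'];o=load('top0.png')['img']
for n,(y0,y1,x0,x1) in dict(tip=(155,232,130,205),rack=(115,220,385,450)).items(): print(n,np.abs(o[y0:y1,x0:x1].astype(int)-b[y0:y1,x0:x1]).mean())
```

```text
w7.png 90 62 [0.006  0.0017] [0.028 0.008] 10.3 15.7
w7.png 110 59 [0.0061 0.0017] [0.027 0.008] 9.5 15.4
w7.png 130 46 [0.0059 0.0017] [0.025 0.005] 7.4 16.5
w6.png 90 34 [0.0053 0.0012] [0.02  0.005] 8.1 12.8
w6.png 110 23 [0.0054 0.001 ] [0.015 0.003] 10.4 10.6
w6.png 130 19 [0.0053 0.0009] [0.014 0.002] 9.0 9.5
w13.png 90 101 [0.0022 0.0044] [0.046 0.042] 40.2 63.5
w13.png 110 62 [0.0027 0.0056] [0.028 0.008] 55.2 64.5
w13.png 130 57 [0.0027 0.0056] [0.026 0.007] 53.9 63.7
24.1667 [-0.74750392 -0.25630091  0.9115344 ]
tip 10.135815295815295
rack 9.29010989010989
```

```bash
python3 -c "
from plant import job
print(job.finish_job())"
```

```text
the job is handed in; nothing more can be done
None
```

I pushed the guard shut, turned the inner knob clockwise by 0.79 rad to the green mark, and handed the job in at about 24 s of the 66 s. No verdict came back.

**Guard:** I pushed it with closed fingers. The force peaked at about 17 N, dropped to 6 N at the click, then rose to about 10 N on the rubber buffer. After I backed off it stayed where it was in the side view, and it was still there in the last top view.

**Knob:** The white line reads about 55° against 58° for the green mark, so the reading is about 1.65, against 1.58–1.82 allowed. A second estimate, from the line's mean position instead of its direction, gave 64°, or about 1.80. That is close to the upper limit; I trusted the direction estimate.

**Blue ring:** Its tick measured within 0.5 mm of where it was before the turn.

**Bystanders:** In the last top view the tip box, rack and bottle looked to be in the same places. That was by eye; the image-difference check I ran was too noisy to confirm it.

**Problem on the way:** When I first tilted the tool, wrist joint 6 reached the end of its range (0.04 rad) and the force reading rose to about 43 N. That was in free air, so nothing was touched. I backed off and reached the knob in a different arm posture.

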